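# Pry the spring clip off the spool holder's post with the forked wedge

## Task

Take the forked wedge from the mat, set its prongs on the reel's flange and slide it under the spring clip on the spool holder, one prong either side of the post, until the clip snaps loose above the post's bulge; feel your way, keep every push of the wedge under about 18 N, hardly press on the holder with the gripper, and keep the fingers off the clip until it is loose. Lay the wedge back flat on the mat, let it go, then lift the loose clip off the post and set it down gently, lying flat, in the palette's large well. Leave the other things on the bench alone.

Things in the scene. Friction and masses are not known exactly. Their poses are not given: they have to be found in the camera images.
- holder: Fixed spool holder: black 90 x 90 mm base, empty white reel (flanges 90 mm across), steel post up the middle. Origin on the post's axis, z up, x away from the robot within 17 degrees. The origin is 0 to 6 mm above the bench. Flat top face of the upper flange: 50 mm above the origin.
- post (a point): On the post's axis at the flange's top face. Above this point: foot of the post 8 mm in radius to 3 mm (the clip rests on it), then the post, 6 mm in radius, with a bulge on its left and right sides (slope from 8.5 mm, 8 mm off the axis at 12 mm, flat top at 12.5 mm), then a tip 5.5 mm in radius to 27 mm.
- clip: Loose steel U-shaped spring clip, 51 x 30 x 5 mm (x -25 to 26), 34 g, level under the post's bulge, 3 mm clear of the flange. Origin: underside, between the legs, on the post's axis. Closed end at -x, towards the robot; turned up to 0.12 rad from the holder. Legs at |y| 6.2 to 15 mm, small inward hooks beyond the post. Once loose, grip it across the 30 mm.
- clip_hinge (a point): Middle of the clip's closed end, top face. The sprung legs, 12.4 mm apart, must spread to 16 mm to pass the bulge; that takes a lift of some 3 to 8 N. The clip tilts up with the wedge's slope meanwhile. Past the bulge they snap shut: the clip is then loose around the tip and settles on the bulge's flat top when the wedge is drawn back.
- wedge: Loose wedge tool, 0.2 to 0.38 kg: a steel block (24 x 19 x 19 mm) with an upright handle, and a black plastic fork clamped to the block's sides. Origin: the block's flat underside, below the handle; x towards the fork's tips. Handle 22 (x) x 18 (y) mm, centred on the origin, from 19 to 78 mm height: grip it across the 18 mm, fingertips above 24 mm.
- wedge_grip (a point): Middle of the handle's top. The fork (36 mm wide, flat below) is clamped e = 0 to 12 mm forward and e up: unmeasured, so feel for it. Underside e above the block's; tips at x = 107 + e, 2 mm thick; tops rise to 19.8 mm at x = 41 + e; prongs at |y| 10.5 to 18. Slid along the flange it frees the clip with the post at x = 67 + e; a rigid bar meets the post at 65.5 + e.
- mat: Grey silicone mat folded flat, 170 (x) x 120 (y) mm, fixed. Origin 8 mm below its top face and 0 to 6 mm above the bench. The wedge starts on it, left or right of the holder.
- clip_leg_l (a joint): Swing of the clip's left leg (rad): 0 at rest, about 0.09 when spread over the bulge.
- clip_leg_r (a joint): The same for the right leg.
- palette: White ceramic palette, 130 (x) x 100 (y) x 14 mm, fixed, on the other side from the mat. Origin: centre of the underside. Large rectangular well on its -x side (84 x 90 mm clear, 8 mm deep), then a ridge and a strip of small round wells.
- well (a point): Centre of the large well's floor, 6 mm above the bench; axes as the palette's.
- tweezers_a: Bystander: steel tweezers, 120 mm, 6 mm high, between robot and holder, left. Leave alone.
- tweezers_b: Bystander: second steel tweezers, the same, to the right. Leave alone.
- caliper: Bystander: blue plastic caliper 160 mm long, lying beyond the holder. Leave alone.
- flux_bottle: Bystander: small white bottle 36 mm across, 75 mm high, beyond the holder. Leave alone.
- jar: Bystander: small amber jar 44 mm across, 50 mm high, beyond the holder, left. Leave alone.
- spare_reel: Bystander: small white empty reel 60 mm across, 40 mm high, beyond the holder, right. Leave alone.
Things that resemble listed ones, but are neither listed nor needed, are in the scene too. What is shaped like the palette but pink is not meant.

How it is judged:
On the way, in this order (a step that is already met when the one before it is completed fails the run):
1. the clip has snapped free above the bulge, raised by the wedge beneath it, with the fingers not touching it (z of clip in the frame of holder above 0.0615 m and horizontal distance between clip and holder below 0.015 m and value of joint each of clip_leg_l, clip_leg_r below 0.03 rad and contact force between the fingers and clip below 0.1 N and contact force between wedge and clip above 0.05 N), for 0.1 s.
2. the wedge lies flat on the mat again, let go (z of wedge in the frame of mat between 0.005 and 0.012 m and x of wedge in the frame of mat between -0.08 and 0.06 m and y of wedge in the frame of mat between -0.05 and 0.05 m and angle between wedge's own z axis and vertical below 0.1 rad and contact force between the fingers and wedge below 0.1 N), for 0.2 s.
At the end, for the whole second after the job is handed in: The clip lies flat (within about 7 degrees) and still on the floor of the palette's large well, and the wedge lies flat and still on the mat with its handle over the mat; both are let go (x of clip in the frame of well between -0.04 and 0.04 m and y of clip in the frame of well between -0.045 and 0.045 m and z of clip in the frame of well below 0.005 m and angle between clip's own z axis and vertical below 0.12 rad and linear speed of each of clip, wedge below 0.02 m/s and contact force between clip and palette above 0.05 N and z of wedge in the frame of mat between 0.005 and 0.012 m and x of wedge in the frame of mat between -0.08 and 0.06 m and y of wedge in the frame of mat between -0.05 and 0.05 m and angle between wedge's own z axis and vertical below 0.1 rad); the robot touches nothing.
It fails at once if the wedge pushes or presses on the spool holder or on the clip with more than 18 N (contact force between wedge and holder above 18 N or contact force between wedge and clip above 18 N).
It fails at once if the fingers touch the clip while it is still held under or spread around the bulge (contact force between the fingers and clip above 0.5 N and horizontal distance between clip and holder below 0.02 m and (z of clip in the frame of holder below 0.058 m or (z of clip in the frame of holder below 0.0655 m and value of joint clip_leg_l above 0.05 rad))).
It fails at once if the arm or fingers press on the spool holder with more than 10 N (contact force between any of the fingers, the arm and holder above 10 N).
It fails at once if the clip is dropped or pressed into the ceramic palette with more than 12 N (contact force between clip and palette above 12 N).
It fails at once if a bystander is moved more than 20 mm (distance of any of tweezers_a, tweezers_b, caliper, flux_bottle, jar, spare_reel from where it was at the start of the episode above 0.02 m).
It also fails if it takes over 72 s, if anything falls off the work surface, if the arm or the gripper's body presses on something with over 40 N, if the wrist force passes 120 N, or if a joint passes its speed limit or range.

## Robot

A 6-joint arm with a two-finger parallel gripper is mounted at the origin on the work surface. World frame = base frame: x ahead of the robot, y to its left, z up, the work surface at z = 0. Lengths are in m, angles in rad, forces in N, time in s.
With the tool pointing down it reaches from about 0.275 to 0.725 m from the base axis. Payload 15.9 kg.
Tool frame: the origin (TCP) lies between the finger pads; the fingertips stand 22 mm ahead of it and the grasp point (between the pads) lies 3 mm ahead of it (env.tip_reach is the distance from the TCP to the fingertips, in m); z points along the fingers, y is the line along which they close (so a half turn about z gives the same grasp; the last joint's range is limited). The gripper opens to 85 mm and grips with 20 to 120 N. Pads are 22 mm wide; open, the fingers measure 114 mm over their backs; the gripper's body (76 mm by 85 mm) begins 54 mm behind the grasp point. The pads swing forward as they close: fully open they stand 13 mm farther back than shut.
Start: joints at [1.223, 0.213, -0.034, 1.323, 0, 1.571], TCP at [0.17, 0.47, 0.253] pointing down, gripper open.
Joint ranges: [-2.98, 2.98], [-0.74, 1.72], [-1.14, 1.35], [-2.1, 2.04], [-1.57, 1.44], [-3.14, 3.14]. Speed limits (rad/s): [1.89, 1.89, 2.39, 2.57, 3.14, 3.14].

## Interface

Orientations are given as [roll, pitch, yaw] about the fixed x, y, z axes, in that order (R = Rz(yaw) Ry(pitch) Rx(roll)).
In Python, from station import env gives the robot as it stands.
- The arm moves only by the tool drive_tool, never from a script. Its argument "increments" is a list of rows, each a list of 7 numbers: the closure, from -1 (fully open) to 1 (shut), so that 0 is half open, then the shift along the world's x, y, z in units of 40 mm (1.0 is 40 mm), then the turn, a rotation vector about the world's x, y, z in degrees. In form: [[gripper, x, y, z, ax, ay, az], ...]. A call has exactly 5 rows; each row shifts and turns the commanded pose from where the row before left it; what a row does not reach is not made up. A row lasts 1/10 s, in which the tool goes at most 50 mm and 8.59 degrees, less where a joint would pass 70% of its speed; a pose out of reach is approached as far as the arm can. A call is refused whole if a number of a shift passes 1 or a number of a turn 8.59, either way. A call with a gripper value outside its range is refused whole. The fingers move at their own pace and stop on an object; "force" is the grip in N (left out, the last holds). Time passes only in rows, so rows that do not move let the fingers close, or fill a call up. It gives the time, the measured TCP pose, the force, the opening and the grip force at its end, in the units of the state.
- env.sense(): the state, without advancing time (a new reading comes with each control period).
- env.get_image(name): name is "scene" or "side" or "wrist"; returns the picture (480x640x3 uint8, blue, green, red); there is no depth.
- env.get_calibration(name): a dict with "fovy" (degrees; the focal length in pixels is half the picture's height over the tangent of half this angle, whatever the lens; pixels are square), "cx", "cy" (the principal point, pixels), "R" (3x3) and "t" (3): a world point X has camera coordinates R X + t. Camera axes: x right, y down, z forward; pixel columns grow to the right and rows downward; lengths in m; the calibration is good to about 2 mm. A picture is of the moment at which its call begins: read the wrist's pose just before it. get_calibration takes no time and is no camera call; for the wrist camera it gives the pose at the moment of the call.
- env.sign_off(): hands the job in; it is judged then, once.
The state is a dict: "clock": time; "q": joint angles; "joint_velocities": joint speeds; "tau": joint torques, N m; "tool_pos": TCP position; "eef_rot": TCP orientation; "wrist_force": force on the tool from outside, world axes, zero at the start; "ft_torque": the same for the moment, N m; "width": finger opening in m; "grasp_force": force on a finger pad.
Only numpy, scipy, OpenCV 4.12 (cv2) and the standard library are available. Lean on these libraries where they do the work, as an engineer would, in place of code of your own. Each camera call takes 0.05 s, during which the arm holds its last target. There are 200 camera calls.

## Working session

There is one attempt and no reset: what is moved stays moved. The work goes in short steps, Python scripts to look and compute and a tool call to move; the robot and the scene stay as the last step left them, time stands still between calls to the robot, and variables do not carry over. Pictures are saved under pics/ and viewed, at most 10 in all, crops included, and the job is handed in when it is done.

Besides the shell and the picture viewer there is one more tool, called after "Emit:" by a JSON object that holds its "api" and its "payload". drive_tool: Moves the arm, as the interface text tells. Its arguments: {"type":"object","properties":{"increments":{"type":"array","items":{"type":"array","items":{"type":"number"}}},"force":{"type":"number"}},"required":["increments"]}

```bash
mkdir -p pics; ls; python3 - <<'E'
from station import env
import cv2,numpy as np
for n in ("scene","side"):
    cv2.imwrite(f"pics/{n}0.png",env.get_image(n)); c=env.get_calibration(n); print(n,c)
s=env.sense();print({k:np.round(v,3) for k,v in s.items()})
E
```

```text
pics
scene {'fovy': 53.75179761526547, 'cx': 313.0048574546462, 'cy': 236.11907217290957, 'R': array([[-0.23679157,  0.97153287, -0.00732348],
       [ 0.81395752,  0.19425879, -0.54748213],
       [-0.53047424, -0.13560015, -0.83678533]]), 't': array([ 0.19312852, -0.44564246,  1.37672802])}
side {'fovy': 51.6596448467177, 'cx': 323.17482736176953, 'cy': 236.00470740221468, 'R': array([[ 0.91862424, -0.39479031, -0.01643544],
       [-0.26718412, -0.58998203, -0.76192772],
       [ 0.29110507,  0.70431656, -0.64745349]]), 't': array([-0.56763878,  0.18115785,  0.86897876])}
{'clock': np.float64(0.1), 'q': array([ 1.223,  0.213, -0.035,  1.323, -0.   ,  1.571]), 'joint_velocities': array([-0.   , -0.001,  0.001, -0.   , -0.001,  0.002]), 'tau': array([-2.0000e-03, -6.8724e+01,  4.8781e+01,  1.2000e-02, -0.0000e+00,
       -0.0000e+00]), 'tool_pos': array([0.17 , 0.47 , 0.253]), 'eef_rot': array([-3.141,  0.   ,  2.794]), 'wrist_force': array([-0.165,  0.119,  0.002]), 'ft_torque': array([ 0.015, -0.024, -0.04 ]), 'grasp_force': np.float64(0.0), 'width': np.float64(0.085)}
```

View pics/scene0.png

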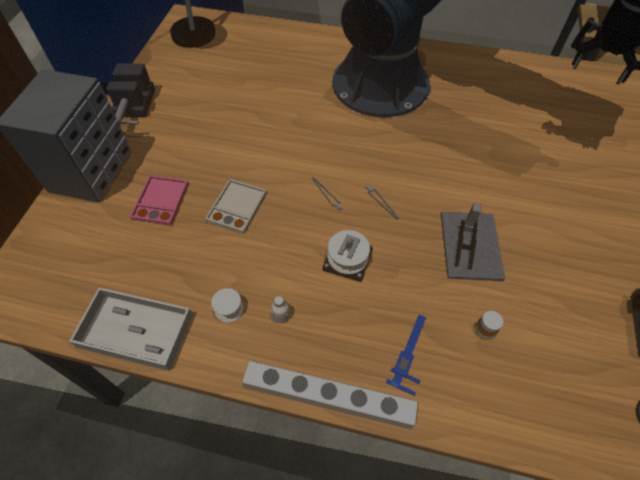

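View pics/side0.png

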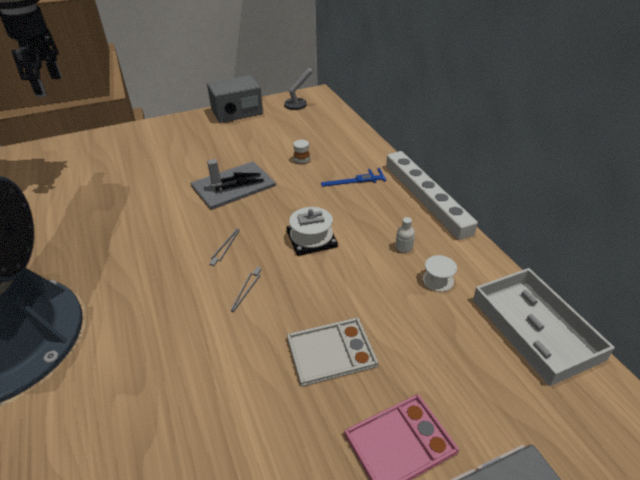

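The scene view shows the mat with the wedge at (472,245), holder at (348,255) and white palette at (237,205). The side view shows the mat at (233,184), holder at (311,232) and palette at (332,350).

```bash
cat > h.py <<'E'
from station import env
import cv2,numpy as np
def K(c): f=240/np.tan(np.radians(c["fovy"]/2)); return f,c["cx"],c["cy"]
def ray(c,uv):
    f,cx,cy=K(c); d=np.array([(uv[0]-cx)/f,(uv[1]-cy)/f,1.]); R=np.array(c["R"]); return -R.T@c["t"],R.T@d
def plane(c,uv,z): o,d=ray(c,uv); return o+d*(z-o[2])/d[2]
def proj(c,X): f,cx,cy=K(c); p=np.array(c["R"])@X+c["t"]; return np.array([cx+f*p[0]/p[2],cy+f*p[1]/p[2]])
def tri(c1,u1,c2,u2):
    (o1,d1),(o2,d2)=ray(c1,u1),ray(c2,u2); d1/=np.linalg.norm(d1);d2/=np.linalg.norm(d2)
    s=np.linalg.lstsq(np.c_[d1,-d2],o2-o1,rcond=None)[0]; a,b=o1+s[0]*d1,o2+s[1]*d2
    return (a+b)/2,np.linalg.norm(a-b)
def look(n,fn):
    c=env.get_calibration(n); im=env.get_image(n); cv2.imwrite("pics/"+fn,im); return im,c
E
python3 - <<'E'
from h import *
S,D=env.get_calibration("scene"),env.get_calibration("side")
r=lambda a:np.round(a,3)
print("mat",[r(plane(S,p,.01)) for p in [(443,213),(492,212),(503,277),(449,279)]])
print("pal",[r(plane(S,p,.014)) for p in [(227,181),(267,190),(247,230),(206,217)]])
print("flange",r(plane(S,(349,250),.053)),r(plane(D,(312,219),.053)))
print("handle top",tri(S,(476,207),D,(213,161)))
w=env.get_calibration("wrist"); print(w, env.sense()["tool_pos"], -np.array(w["R"]).T@w["t"])
E
```

```text
mat [array([0.435, 0.22 , 0.01 ]), array([0.406, 0.331, 0.01 ]), array([0.576, 0.36 , 0.01 ]), array([0.608, 0.249, 0.01 ])]
pal [array([ 0.463, -0.303,  0.014]), array([ 0.468, -0.199,  0.014]), array([ 0.59 , -0.21 ,  0.014]), array([ 0.577, -0.314,  0.014])]
flange [0.612 0.029 0.053] [0.604 0.025 0.053]
handle top (array([0.46270005, 0.27661147, 0.08753836]), np.float64(0.0011936042042746586))
{'fovy': 63.85781487432563, 'cx': 322.245911573909, 'cy': 242.2158431925078, 'R': array([[ 3.40964454e-01,  9.40075786e-01, -8.70171339e-04],
       [ 8.91373926e-01, -3.23005996e-01,  3.17993160e-01],
       [ 2.98656599e-01, -1.09200012e-01, -9.48092608e-01]]), 't': array([-0.50011816, -0.04029984,  0.38156943])} [0.17032397 0.46979779 0.25285531] [0.09248652 0.49879927 0.37414304]
```

Emit:
{"api": "drive_tool", "payload": {"increments": [[-1,0.45,-0.24,0,0,0,-8],[-1,0.45,-0.24,0,0,0,-8],[-1,0.45,-0.24,0,0,0,-8],[-1,0.45,-0.24,0,0,0,-8],[-1,0.45,-0.24,0,0,0,-8]]}}

```text
clock: 0.6
tool_pos: [0.261, 0.4215, 0.2531]
eef_rot: [-3.141, 0.0, 2.09]
wrist_force: [0.1, -0.2, -0.0]
width: 0.0856
grasp_force: 0.0
```

Emit:
{"api": "drive_tool", "payload": {"increments": [[-1,0.45,-0.24,0,0,0,-8],[-1,0.45,-0.24,0,0,0,-8],[-1,0.45,-0.24,0,0,0,-8],[-1,0.45,-0.24,0,0,0,-8],[-1,0.45,-0.24,0,0,0,-8]]}}

```text
clock: 1.1
tool_pos: [0.351, 0.3735, 0.253]
eef_rot: [-3.141, 0.001, 1.392]
wrist_force: [0.2, -0.1, -1.0]
width: 0.0854
grasp_force: 0.0
```

Emit:
{"api": "drive_tool", "payload": {"increments": [[-1,0.45,-0.24,0,0,0,-8],[-1,0.45,-0.24,0,0,0,-8],[-1,0.45,-0.24,0,0,0,-8],[-1,0.45,-0.24,0,0,0,-8],[-1,0.45,-0.24,0,0,0,-8]]}}

```text
clock: 1.6
tool_pos: [0.441, 0.3255, 0.253]
eef_rot: [-3.141, 0.001, 0.694]
wrist_force: [0.4, 0.3, 0.1]
width: 0.0852
grasp_force: 0.0
```

Emit:
{"api": "drive_tool", "payload": {"increments": [[-1,0.45,-0.24,0,0,0,-8],[-1,0.45,-0.24,0,0,0,-8],[-1,0.45,-0.24,0,0,0,-8],[-1,0.45,-0.24,0,0,0,-8],[-1,0.45,-0.24,0,0,0,-8]]}}

```text
clock: 2.1
tool_pos: [0.5779, 0.1545, 0.2528]
eef_rot: [-3.032, 0.003, 0.209]
wrist_force: [1.2, 0.1, 0.7]
width: 0.0857
grasp_force: 0.0
```

```bash
python3 - <<'E'
from h import *
im,c=look("wrist","w1.png"); print(env.sense()["tool_pos"],env.sense()["eef_rot"],env.sense()["clock"]); print({k:np.round(v,4) for k,v in c.items()})
E
```

```text
[0.58062099 0.14824176 0.25229455] [-3.03327582  0.00303938  0.19797586] 2.15
{'fovy': np.float64(63.8578), 'cx': np.float64(322.2459), 'cy': np.float64(242.2158), 'R': array([[ 0.2055, -0.9726, -0.1091],
       [-0.9193, -0.2301,  0.3192],
       [-0.3355,  0.0347, -0.9414]]), 't': array([0.0603, 0.5245, 0.5672])}
```

View pics/w1.png

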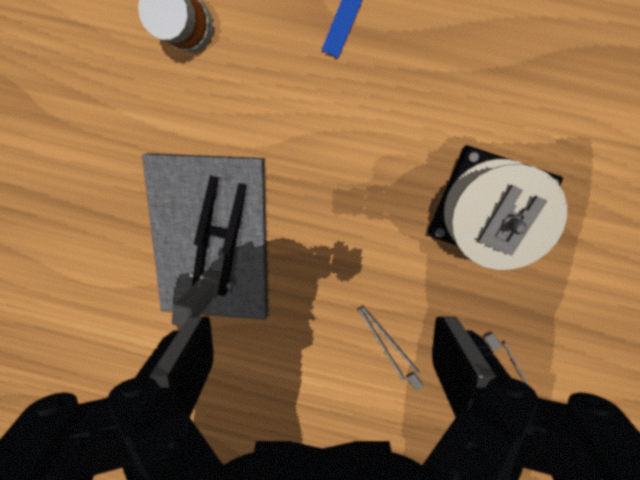

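The wrist view shows the wedge on the mat (fork tips at about (213,178) and (241,185), handle at (190,300)) and the clip on the reel at (513,222). The arm stopped short of the target pose, so I check the joints.

```bash
python3 - <<'E'
from h import *
s=env.sense(); print(np.round(s["q"],3))
im=cv2.imread("pics/w1.png"); c=env.get_calibration("wrist")
r=lambda a:np.round(a,4)
print("mat",[r(plane(c,p,.01)) for p in [(144,154),(265,157),(267,318),(163,314)]])
print("tips",[r(plane(c,p,.02)) for p in [(213,178),(241,185)]], "back",[r(plane(c,p,.02)) for p in [(197,277),(224,291)]])
print("clip",[r(plane(c,p,.06)) for p in [(478,243),(512,255),(545,198),(512,186)]], "tip",r(plane(c,(514,226),.08)))
print("base",[r(plane(c,p,.006)) for p in [(466,147),(562,178),(429,236)]])
E
```

```text
[0.197 0.427 0.255 1.402 0.108 3.141]
mat [array([0.5824, 0.3553, 0.01  ]), array([0.6046, 0.2367, 0.01  ]), array([0.4342, 0.2089, 0.01  ]), array([0.4084, 0.3257, 0.01  ])]
tips [array([0.5763, 0.2809, 0.02  ]), array([0.5756, 0.2533, 0.02  ])] back [array([0.4693, 0.2871, 0.02  ]), array([0.4604, 0.2569, 0.02  ])]
clip [array([0.581 , 0.0392, 0.06  ]), array([0.5773, 0.0097, 0.06  ]), array([0.6279, 0.0021, 0.06  ]), array([0.6315, 0.0293, 0.06  ])] tip [0.6051 0.0254 0.08  ]
base [array([0.651 , 0.0586, 0.006 ]), array([ 0.6422, -0.0312,  0.006 ]), array([0.563 , 0.0666, 0.006 ])]
```

Emit:
{"api": "drive_tool", "payload": {"increments": [[-1,-0.12,0.33,0,-6.1,-1.2,0],[-1,-0.12,0.33,0,0,0,8.5],[-1,-0.12,0.33,0,0,0,8.5],[-1,-0.12,0.33,0,0,0,8.5],[-1,-0.12,0.33,0,0,0,8.5]]}}

```text
clock: 2.65
tool_pos: [0.5576, 0.2026, 0.2529]
eef_rot: [-3.125, 0.005, 0.845]
wrist_force: [0.6, 0.0, -0.2]
width: 0.0854
grasp_force: 0.0
```

Emit:
{"api": "drive_tool", "payload": {"increments": [[-1,-0.12,0.33,0,0,0,8.5],[-1,-0.12,0.33,0,0,0,8.5],[-1,-0.12,0.33,0,0,0,8.5],[-1,-0.12,0.33,0,0,0,8.5],[-1,-0.12,0.33,0,0,0,8.5]]}}

```text
clock: 3.15
tool_pos: [0.5335, 0.2687, 0.2529]
eef_rot: [-3.124, 0.005, 1.587]
wrist_force: [-0.1, -0.0, 0.6]
width: 0.0853
grasp_force: 0.0
```

Emit:
{"api": "drive_tool", "payload": {"increments": [[-1,0,0,0,0,0,8.5],[-1,0,0,0,0,0,8.5],[-1,0,0,0,0,0,8.5],[-1,0,0,0,0,0,8.5],[-1,0,0,0,0,0,8.5]]}}

```text
clock: 3.65
tool_pos: [0.5338, 0.2681, 0.2529]
eef_rot: [-3.124, 0.004, 2.329]
wrist_force: [0.6, 0.3, -0.7]
width: 0.0851
grasp_force: 0.0
```

Emit:
{"api": "drive_tool", "payload": {"increments": [[-1,0,0,0,0,0,8.5],[-1,0,0,0,0,0,8.5],[-1,0,0,0,0,0,8.5],[-1,0,0,0,0,0,8.5],[-1,0,0,0,0,0,8.5]]}}

```text
clock: 4.15
tool_pos: [0.5338, 0.2681, 0.2529]
eef_rot: [-3.124, 0.004, 3.071]
wrist_force: [-0.1, -0.1, -0.1]
width: 0.0852
grasp_force: 0.0
```

Emit:
{"api": "drive_tool", "payload": {"increments": [[-1,0,0,0,0,0,8.5],[-1,0,0,0,0,0,8.5],[-1,0,0,0,0,0,8.5],[-1,0,0,0,0,0,8.5],[-1,0,0,0,0,0,8.5]]}}

```text
clock: 4.65
tool_pos: [0.5338, 0.2681, 0.2529]
eef_rot: [-3.125, 0.004, -2.47]
wrist_force: [-0.6, 0.7, 0.1]
width: 0.0856
grasp_force: 0.0
```

Emit:
{"api": "drive_tool", "payload": {"increments": [[-1,0,0,0,0,0,8.5],[-1,0,0,0,0,0,8.5],[-1,0,0,0,0,0,8.5],[-1,0,0,0,0,0,8.5],[-1,0,0,0,0,0,8.5]]}}

```text
clock: 5.15
tool_pos: [0.5338, 0.2681, 0.2529]
eef_rot: [-3.125, 0.004, -1.729]
wrist_force: [-0.0, -0.5, 0.3]
width: 0.0854
grasp_force: 0.0
```

Emit:
{"api": "drive_tool", "payload": {"increments": [[-1,0,0,0,0,0,8.5],[-1,0,0,0,0,0,8.5],[-1,0,0,0,0,0,8.5],[-1,0,0,0,0,0,8.5],[-1,0,0,0,0,0,8.5]]}}

```text
clock: 5.65
tool_pos: [0.5338, 0.2681, 0.2529]
eef_rot: [-3.126, 0.005, -0.987]
wrist_force: [-0.7, 0.1, 0.6]
width: 0.0855
grasp_force: 0.0
```

Emit:
{"api": "drive_tool", "payload": {"increments": [[-1,0,0,0,0,0,8.5],[-1,0,0,0,0,0,8.5],[-1,0,0,0,0,0,8.5],[-1,0,0,0,0,0,8.5],[-1,0,0,0,0,0,8.5]]}}

```text
clock: 6.15
tool_pos: [0.5338, 0.2681, 0.2529]
eef_rot: [-3.125, 0.005, -0.245]
wrist_force: [0.4, 0.6, 0.5]
width: 0.0857
grasp_force: 0.0
```

Emit:
{"api": "drive_tool", "payload": {"increments": [[-1,0,0,0,0,0,7],[-1,0,0,0,0,0,6],[-1,0,0,0,0,0,0],[-1,0,0,0,0,0,0],[-1,0,0,0,0,0,0]]}}

```text
clock: 6.65
tool_pos: [0.5339, 0.2681, 0.2532]
eef_rot: [-3.125, 0.005, -0.027]
wrist_force: [-0.0, 0.4, 0.7]
width: 0.0851
grasp_force: 0.0
```

```bash
python3 - <<'E'
from h import *
im,c=look("wrist","w2.png"); np.save("c2.npy",c,allow_pickle=True); s=env.sense();print(s["tool_pos"],s["eef_rot"],s["q"],s["clock"])
E
```

```text
[0.53390923 0.26812293 0.25319221] [-3.12498733  0.00472444 -0.02655058] [ 0.45709317  0.41810224  0.24799411  1.39714842  0.01689752 -2.65787977] 6.7
```

View pics/w2.png

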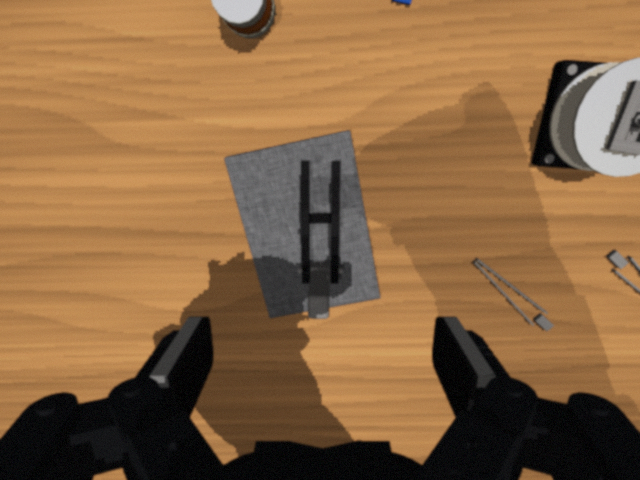

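Wrist view: the fork tips are at (306,161) and (336,161), its rear at (306,283) and (336,283), with the handle top around (318,308). I'll compute the wedge pose.

```bash
cat > w.py <<'E'
from h import *
c=np.load("c2.npy",allow_pickle=True).item(); r=lambda a:np.round(a,4)
im=cv2.imread("pics/w2.png")
cv2.imwrite("pics/w2z.png",cv2.resize(im[140:330,220:390],None,fx=3.1,fy=3.1,interpolation=cv2.INTER_CUBIC))
cv2.imwrite("pics/s0z.png",cv2.resize(cv2.imread("pics/scene0.png")[195:285,435:510],None,fx=4,fy=4))
cv2.imwrite("pics/d0z.png",cv2.resize(cv2.imread("pics/side0.png")[150:210,185:280],None,fx=4,fy=4))
a,b,d=[cv2.imread("pics/"+n) for n in("w2z.png","s0z.png","d0z.png")]
H=600; out=np.zeros((H,800,3),np.uint8); a=a[:589,:500]; out[:a.shape[0],:a.shape[1]]=a; 
b=b[:360,:300]; out[:b.shape[0],500:500+b.shape[1]]=b; d=d[:240,:300]; out[360:360+d.shape[0],500:500+d.shape[1]]=d
cv2.imwrite("pics/comb.png",out)
mt=[r(plane(c,p,.0095)) for p in [(226,157),(351,131),(380,297),(271,317)]]; print("mat",mt,np.mean(mt,0))
t=plane(c,(321,161),.016); k=plane(c,(321,283),.033); print(r(t),r(k),np.degrees(np.arctan2(t[1]-k[1],t[0]-k[0])))
for p in [(308,318),(329,318),(318.5,318)]: print(r(plane(c,p,.0875)))
E
python3 w.py
```

```text
mat [array([0.5772, 0.3619, 0.0095]), array([0.5974, 0.2453, 0.0095]), array([0.4292, 0.2155, 0.0095]), array([0.4076, 0.3317, 0.0095])] [0.50285 0.2886  0.0095 ]
[0.572  0.2732 0.016 ] [0.4574 0.2761 0.033 ] -1.4568322012728052
[0.4505 0.2862 0.0875]
[0.4502 0.2685 0.0875]
[0.4504 0.2773 0.0875]
```

View pics/comb.png

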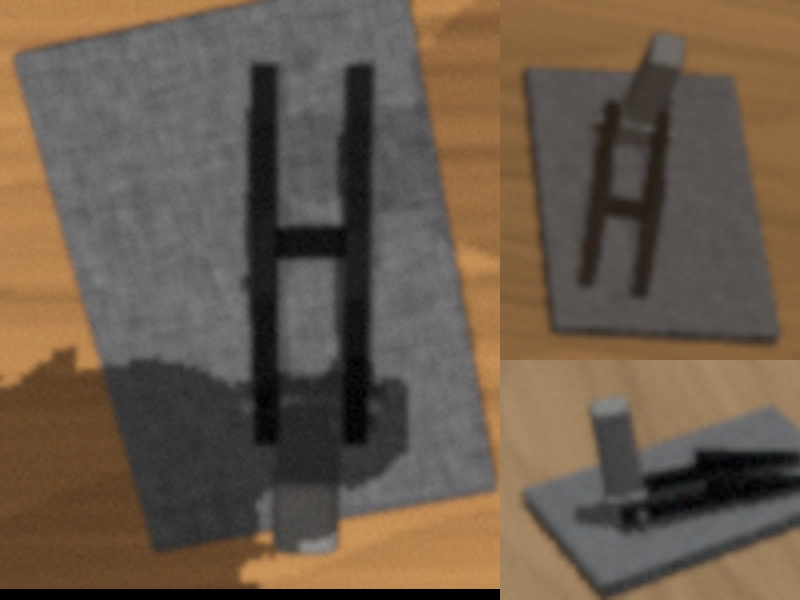

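The zoom shows the handle top ending at row 318 (18 mm wide), the crossbar at row 218, and both prongs parallel to the view. I take the handle centre as (0.4615, 0.277), yaw about −2°, mat top about 9.5 mm.

Emit:
{"api": "drive_tool", "payload": {"increments": [[-1,-0.9,0.11,-0.5,-0.95,-0.27,-0.4],[-1,-0.9,0.11,-0.5,0,0,0],[-1,0,0,-1,0,0,0],[-1,0,0,-1,0,0,0],[-1,0,0,-0.8,0,0,0]], "force": 70}}

```text
clock: 7.2
tool_pos: [0.4612, 0.2767, 0.0996]
eef_rot: [3.142, -0.0, -0.033]
wrist_force: [-0.4, -0.6, 0.5]
width: 0.0855
grasp_force: 0.0
```

Emit:
{"api": "drive_tool", "payload": {"increments": [[-1,0,0,-0.5,0,0,0],[-1,0,0,-0.37,0,0,0],[-1,0,0,0,0,0,0],[0,0,0,0,0,0,0],[0,0,0,0,0,0,0]]}}

```text
clock: 7.7
tool_pos: [0.4625, 0.2773, 0.0676]
eef_rot: [-3.14, -0.002, -0.032]
wrist_force: [-0.6, 0.1, -0.4]
width: 0.0588
grasp_force: 0.0
```

```bash
python3 - <<'E'
from h import *
s=env.sense();print({k:np.round(s[k],4) for k in("clock","tool_pos","eef_rot","width","wrist_force","ft_torque")})
im,c=look("wrist","w3.png"); np.save("c3.npy",c,allow_pickle=True)
E
```

```text
{'clock': np.float64(7.7), 'tool_pos': array([0.4625, 0.2773, 0.0676]), 'eef_rot': array([-3.1405e+00, -1.9000e-03, -3.2000e-02]), 'width': np.float64(0.0588), 'wrist_force': array([-0.6431,  0.1046, -0.4026]), 'ft_torque': array([-0.0114,  0.0308, -0.0165])}
```

View pics/w3.png

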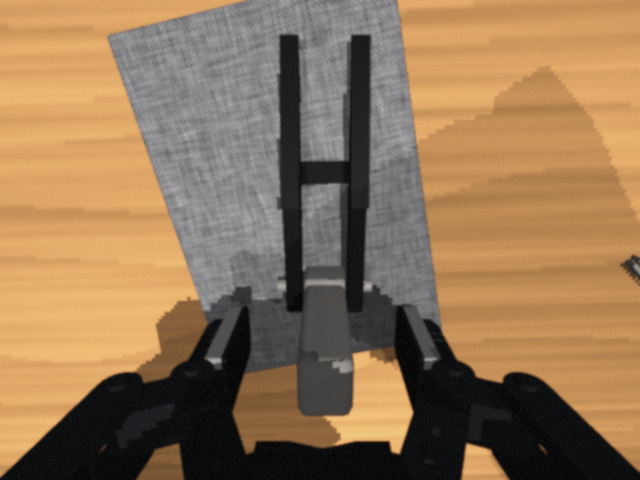

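The wedge stands between the open fingers; the fork tips are at (281–299,35) and (352–371,35), with the handle centred near x=326.

```bash
python3 - <<'E'
from h import *
c=np.load("c3.npy",allow_pickle=True).item(); c2=np.load("c2.npy",allow_pickle=True).item();r=lambda a:np.round(a,4)
im=cv2.imread("pics/w3.png").mean(2)
for row in (45,60,80,100,120,140): # subpixel edges of dark prongs
    l=im[row,260:390]; m=l<70; e=np.flatnonzero(np.diff(m.astype(int))); 
    print(row,[round(260+i+(70-l[i])/(l[i+1]-l[i]),1) for i in e])
for col in (290,361):
    l=im[20:60,col]; e=np.flatnonzero(np.diff((l<70).astype(int))); print(col,[round(20+i+(70-l[i])/(l[i+1]-l[i]),1) for i in e])
for z in (.010,.014,.018,.022): print(z,r(plane(c,(290,35),z)),r(plane(c,(361,35),z)))
print("handle",[r(plane(c,p,.0875)) for p in [(298,412),(352,412),(303,335),(350,335)]])
print("block front bottom", r(plane(c,(325,268),.0285)))
S,D=env.get_calibration("scene"),env.get_calibration("side")
for u2,u3 in [((306,161),(290,35)),((336,161),(361,35))]: print(tri(c2,u2,c,u3))
E
```

```text
45 [np.float64(279.5), np.float64(298.5), np.float64(349.1), np.float64(369.7)]
60 [np.float64(279.5), np.float64(298.7), np.float64(348.8), np.float64(369.6)]
80 [np.float64(278.7), np.float64(299.4), np.float64(348.2), np.float64(369.4)]
100 [np.float64(279.3), np.float64(300.3), np.float64(348.2), np.float64(369.3)]
120 [np.float64(280.2), np.float64(299.8), np.float64(346.8), np.float64(368.9)]
140 [np.float64(278.6), np.float64(299.9), np.float64(346.3), np.float64(369.1)]
290 [np.float64(34.4)]
361 [np.float64(34.6)]
0.01 [0.5747 0.2881 0.01  ] [0.5737 0.2586 0.01  ]
0.014 [0.5739 0.2878 0.014 ] [0.573 0.259 0.014]
0.018 [0.5732 0.2876 0.018 ] [0.5723 0.2594 0.018 ]
0.022 [0.5725 0.2873 0.022 ] [0.5717 0.2598 0.022 ]
handle [array([0.4514, 0.2865, 0.0875]), array([0.4508, 0.2689, 0.0875]), array([0.48  , 0.2835, 0.0875]), array([0.4796, 0.2693, 0.0875])]
block front bottom [0.4775 0.2766 0.0285]
(array([0.57287537, 0.28704327, 0.02014924]), np.float64(0.0007102911962699631))
(array([0.57210455, 0.25951234, 0.01933358]), np.float64(1.8286402913264656e-05))
```

Emit:
{"api": "drive_tool", "payload": {"increments": [[1,0,0,0,0,0,0],[1,0,0,0,0,0,0],[1,0,0,0,0,0,0],[1,0,0,0,0,0,0],[1,0,0,0,0,0,0]], "force": 70}}

```text
clock: 8.25
tool_pos: [0.4622, 0.2771, 0.067]
eef_rot: [-3.141, -0.001, -0.032]
wrist_force: [-1.3, 0.2, 7.6]
width: 0.0173
grasp_force: 68.3
```

Emit:
{"api": "drive_tool", "payload": {"increments": [[1,0,0,0.3,0,0,0],[1,0,0,0.6,0,0,0],[1,0,0,0.8,0,0,0],[1,0.05,-0.3,0.8,0,0,-1],[1,0.1,-0.6,0,0,0,-1]]}}

```text
clock: 8.75
tool_pos: [0.4696, 0.2424, 0.1712]
eef_rot: [-3.138, -0.006, -0.065]
wrist_force: [0.9, 0.0, -2.2]
width: 0.0174
grasp_force: 68.7
```

Emit:
{"api": "drive_tool", "payload": {"increments": [[1,0.1,-0.9,0,0,0,-1],[1,0.1,-0.9,0,0,0,-1],[1,0.1,-0.9,0,0,0,-1],[1,0.1,-0.9,0,0,0,-1],[1,0.1,-0.9,0,0,0,-1]]}}

```text
clock: 9.25
tool_pos: [0.4878, 0.0595, 0.1673]
eef_rot: [-3.141, -0.001, -0.154]
wrist_force: [0.9, -0.5, -2.5]
width: 0.0172
grasp_force: 68.6
```

Emit:
{"api": "drive_tool", "payload": {"increments": [[1,0.05,-0.45,0,0,0,0],[1,0,-0.1,0,0,0,0],[1,0,0,0,0,0,0],[1,0,0,0,0,0,0],[1,0,0,0,0,0,0]]}}

```text
clock: 9.75
tool_pos: [0.4899, 0.0399, 0.1666]
eef_rot: [-3.141, -0.001, -0.152]
wrist_force: [0.3, 0.7, -1.1]
width: 0.0169
grasp_force: 68.5
```

```bash
python3 - <<'E'
from h import *
s=env.sense();print({k:np.round(s[k],4) for k in("clock","tool_pos","eef_rot","width","wrist_force","ft_torque")})
im,c=look("wrist","w4.png"); np.save("c4.npy",c,allow_pickle=True); 
E
```

```text
{'clock': np.float64(9.75), 'tool_pos': array([0.4899, 0.0399, 0.1666]), 'eef_rot': array([-3.1412e+00, -6.0000e-04, -1.5250e-01]), 'width': np.float64(0.0169), 'wrist_force': array([ 0.3017,  0.653 , -1.1028]), 'ft_torque': array([ 0.0344,  0.0024, -0.0538])}
```

View pics/w4.png

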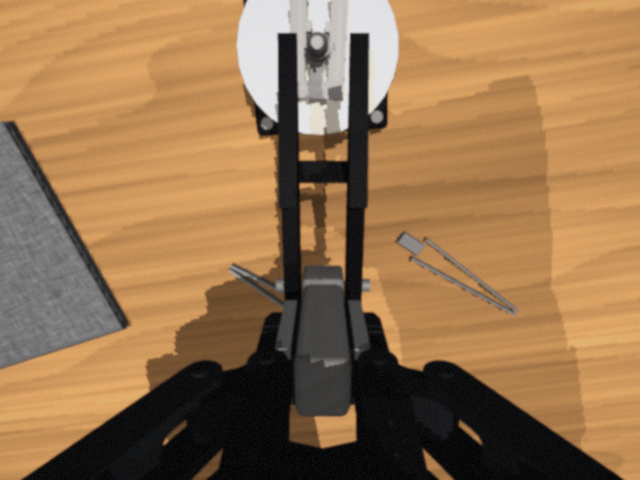

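Wrist view with the wedge held: fork tips are at row 34, cols 280–370, unchanged from before. The post tip is at (317,43), with the flange spanning cols 237–399. I'll fit the flange circle for the centre and use its radius to check the height.

```bash
cat > f.py <<'E'
from h import *
c=np.load("c4.npy",allow_pickle=True).item(); im=cv2.imread("pics/w4.png")
hsv=cv2.cvtColor(im,cv2.COLOR_BGR2HSV); m=((hsv[...,2]>170)&(hsv[...,1]<50)).astype(np.uint8); m[150:]=0
pts=[]
for row in range(5,134):
    x=np.flatnonzero(m[row,200:440])+200
    if len(x)>3:
        if x[0]<276: pts.append((x[0]-.5,row))
        if x[-1]>373: pts.append((x[-1]+.5,row))
from scipy.optimize import least_squares
for z in (.05,.053,.056):
    P=np.array([plane(c,p,z)[:2] for p in pts])
    s=least_squares(lambda a:np.hypot(P[:,0]-a[0],P[:,1]-a[1])-a[2],[.6,.02,.045],loss="soft_l1",f_scale=.0005)
    print(z,np.round(s.x,4),"rms",np.sqrt(np.mean(s.fun**2)).round(5))
for z in (.077,.080,.083): print("posttip",z,np.round(plane(c,(317.5,41),z),4))
e0,d0=[plane(c,p,.117) for p in ((324.6,40),(324.3,150))]
print("fork dir deg",np.degrees(np.arctan2(*(e0-d0)[1::-1])), e0)
cv2.imwrite("pics/z4.png",cv2.resize(im[0:140,235:405],None,fx=4,fy=4,interpolation=cv2.INTER_CUBIC))
E
python3 f.py
```

```text
0.05 [0.603  0.0262 0.045 ] rms 0.00017
0.053 [0.6026 0.0262 0.0444] rms 0.00017
0.056 [0.6021 0.0263 0.0439] rms 0.00017
posttip 0.077 [0.6034 0.0257 0.077 ]
posttip 0.08 [0.6029 0.0257 0.08  ]
posttip 0.083 [0.6024 0.0257 0.083 ]
fork dir deg -8.810074553122258 [0.59695074 0.02332159 0.117     ]
```

View pics/z4.png

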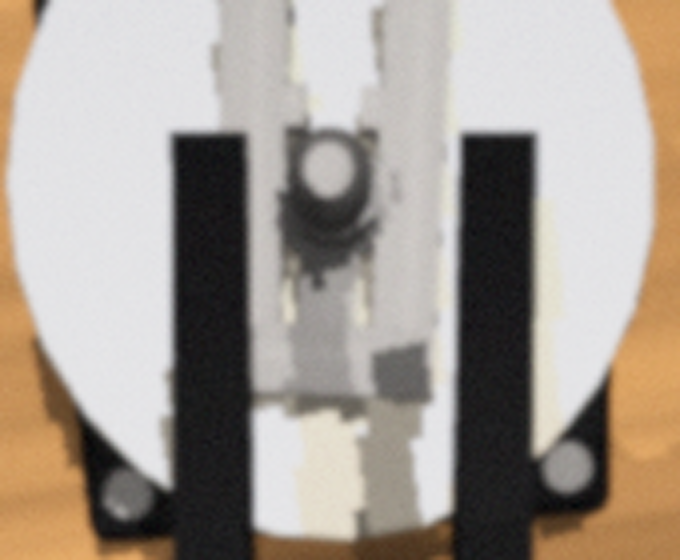

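The zoom shows the post midway between the prongs, with the clip turned slightly clockwise of the fork (clip yaw about −10°). The post is at (0.6026, 0.026) and the flange about z 0.051. I'll go to the pre-insert hover.

Emit:
{"api": "drive_tool", "payload": {"increments": [[1,-0.4,0.14,0,0,0,-1.3],[1,-0.315,0.142,-0.3,0,0,0],[1,0,0,-0.5,0,0,0],[1,0,0,-0.4,0,0,0],[1,0,0,0,0,0,0]]}}

```text
clock: 10.3
tool_pos: [0.46, 0.0507, 0.1169]
eef_rot: [3.141, 0.002, -0.175]
wrist_force: [0.5, -0.3, -1.9]
width: 0.0173
grasp_force: 68.7
```

Emit:
{"api": "drive_tool", "payload": {"increments": [[1,0,0,0,0,0,0],[1,0,0,0,0,0,0],[1,0,0,-0.05,0,0,0],[1,0,0,-0.05,0,0,0],[1,0,0,-0.05,0,0,0]]}}

```text
clock: 10.8
tool_pos: [0.4615, 0.0502, 0.1125]
eef_rot: [-3.141, -0.001, -0.177]
wrist_force: [-0.5, -0.2, -2.0]
width: 0.0173
grasp_force: 68.7
```

```bash
cat > st.py <<'E'
from station import env
import numpy as np,sys
s=env.sense();print({k:np.round(s[k],4).tolist() for k in("clock","tool_pos","eef_rot","wrist_force","ft_torque")})
E
python3 st.py; python3 - <<'E'
from h import *
im,c=look("side","d1.png")
cv2.imwrite("pics/d1z.png",cv2.resize(im[150:270,200:360],None,fx=4.5,fy=4.5,interpolation=cv2.INTER_CUBIC))
E
```

```text
{'clock': 10.8, 'tool_pos': [0.4615, 0.0502, 0.1125], 'eef_rot': [-3.1412, -0.0009, -0.1765], 'wrist_force': [-0.4673, -0.2065, -2.034], 'ft_torque': [0.0414, 0.0045, 0.0051]}
```

Emit:
{"api": "drive_tool", "payload": {"increments": [[1,0,0.02,-0.025,0,0,0],[1,0,0,-0.025,0,0,0],[1,0,0,-0.025,0,0,0],[1,0,0,-0.025,0,0,0],[1,0,0,0,0,0,0]]}}

```text
clock: 11.35
tool_pos: [0.4613, 0.051, 0.1084]
eef_rot: [-3.141, -0.0, -0.176]
wrist_force: [-0.3, -0.7, -1.2]
width: 0.0171
grasp_force: 68.7
```

Emit:
{"api": "drive_tool", "payload": {"increments": [[1,0,0,-0.025,0,0,0],[1,0,0,-0.025,0,0,0],[1,0,0,0,0,0,0],[1,0,0,0,0,0,0],[1,0,0,0,0,0,0]]}}

```text
clock: 11.85
tool_pos: [0.4614, 0.051, 0.1065]
eef_rot: [-3.141, -0.001, -0.176]
wrist_force: [-0.1, -0.2, -1.6]
width: 0.0175
grasp_force: 68.7
```

Emit:
{"api": "drive_tool", "payload": {"increments": [[1,0,0,-0.025,0,0,0],[1,0,0,0,0,0,0],[1,0,0,-0.025,0,0,0],[1,0,0,0,0,0,0],[1,0,0,0,0,0,0]]}}

```text
clock: 12.35
tool_pos: [0.4614, 0.051, 0.1044]
eef_rot: [-3.141, -0.001, -0.176]
wrist_force: [0.2, -0.4, -2.4]
width: 0.0174
grasp_force: 68.7
```

Emit:
{"api": "drive_tool", "payload": {"increments": [[1,0,0,-0.025,0,0,0],[1,0,0,0,0,0,0],[1,0,0,0,0,0,0],[1,0,0,0,0,0,0],[1,0,0,0,0,0,0]]}}

```text
clock: 12.85
tool_pos: [0.4614, 0.051, 0.1035]
eef_rot: [-3.141, -0.001, -0.176]
wrist_force: [-0.0, -0.0, -1.8]
width: 0.0171
grasp_force: 68.7
```

```bash
python3 st.py
```

```text
{'clock': 12.85, 'tool_pos': [0.4614, 0.051, 0.1035], 'eef_rot': [-3.1413, -0.0006, -0.1765], 'wrist_force': [-0.0237, -0.0169, -1.7598], 'ft_torque': [-0.0209, 0.0165, -0.0054]}
```

Emit:
{"api": "drive_tool", "payload": {"increments": [[1,0,0,-0.025,0,0,0],[1,0,0,0,0,0,0],[1,0,0,0,0,0,0],[1,0,0,0,0,0,0],[1,0,0,0,0,0,0]]}}

```text
clock: 13.35
tool_pos: [0.4614, 0.051, 0.1025]
eef_rot: [-3.141, -0.001, -0.176]
wrist_force: [-0.5, 0.1, -2.3]
width: 0.0173
grasp_force: 68.7
```

Emit:
{"api": "drive_tool", "payload": {"increments": [[1,0,0,-0.025,0,0,0],[1,0,0,0,0,0,0],[1,0,0,0,0,0,0],[1,0,0,0,0,0,0],[1,0,0,0,0,0,0]]}}

```text
clock: 13.85
tool_pos: [0.4615, 0.051, 0.1016]
eef_rot: [-3.141, -0.001, -0.176]
wrist_force: [-0.7, 0.1, 3.4]
width: 0.0174
grasp_force: 69.3
```

View pics/d1z.png

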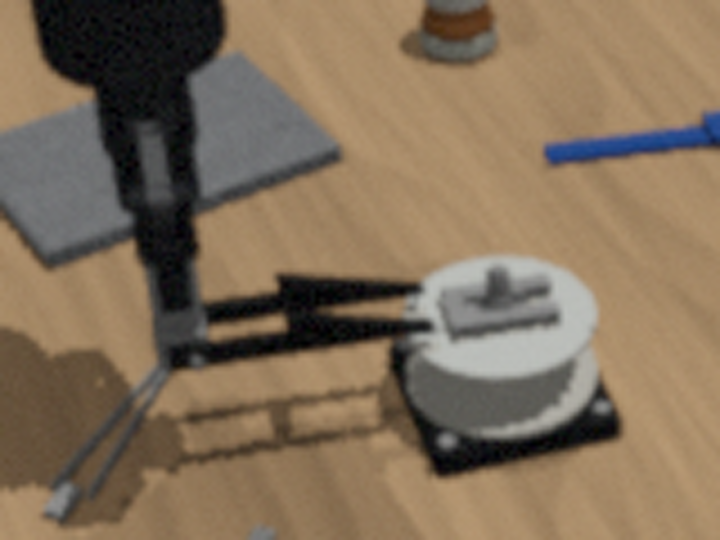

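The side zoom shows the fork tips just over the reel's near edge, straight in line with the clip; contact has now been felt at TCP z≈0.102. I'll ease off slightly and slide in along −10.1°.

Emit:
{"api": "drive_tool", "payload": {"increments": [[1,0,0,0.006,0,0,0],[1,0.074,-0.013,0,0,0,0],[1,0.074,-0.013,0,0,0,0],[1,0.074,-0.013,0,0,0,0],[1,0.074,-0.013,0,0,0,0]]}}

```text
clock: 14.35
tool_pos: [0.4736, 0.0489, 0.1017]
eef_rot: [-3.141, -0.001, -0.176]
wrist_force: [-1.2, 0.7, 3.5]
width: 0.0176
grasp_force: 69.3
```

```bash
python3 st.py
```

```text
{'clock': 14.35, 'tool_pos': [0.4736, 0.0489, 0.1017], 'eef_rot': [-3.1413, -0.0007, -0.1765], 'wrist_force': [-1.1722, 0.6905, 3.5219], 'ft_torque': [0.0463, -0.176, 0.0338]}
```

Emit:
{"api": "drive_tool", "payload": {"increments": [[1,0.123,-0.022,0.006,0,0,0],[1,0.123,-0.022,0,0,0,0],[1,0.123,-0.022,0,0,0,0],[1,0.123,-0.022,0,0,0,0],[1,0.123,-0.022,0,0,0,0]]}}

```text
clock: 14.85
tool_pos: [0.4982, 0.0445, 0.102]
eef_rot: [-3.141, -0.001, -0.176]
wrist_force: [-1.3, 0.1, 4.6]
width: 0.0172
grasp_force: 69.6
```

```bash
python3 st.py
```

```text
{'clock': 14.85, 'tool_pos': [0.4982, 0.0445, 0.102], 'eef_rot': [-3.1413, -0.0006, -0.1765], 'wrist_force': [-1.3409, 0.0607, 4.6201], 'ft_torque': [0.0794, 0.1563, -0.0181]}
```

Emit:
{"api": "drive_tool", "payload": {"increments": [[1,0,0,0.008,0,0,0],[1,0.074,-0.013,0,0,0,0],[1,0.074,-0.013,0,0,0,0],[1,0.074,-0.013,0,0,0,0],[1,0.074,-0.013,0,0,0,0]]}}

```text
clock: 15.35
tool_pos: [0.5097, 0.0424, 0.1022]
eef_rot: [-3.141, -0.0, -0.176]
wrist_force: [-3.1, 0.8, 3.1]
width: 0.0171
grasp_force: 69.3
```

```bash
python3 st.py
```

```text
{'clock': 15.35, 'tool_pos': [0.5097, 0.0424, 0.1022], 'eef_rot': [-3.1413, -0.0004, -0.1764], 'wrist_force': [-3.1317, 0.8155, 3.0533], 'ft_torque': [0.1525, 0.3203, 0.0477]}
```

Emit:
{"api": "drive_tool", "payload": {"increments": [[1,0.049,-0.0088,0.004,0,0,0],[1,0.049,-0.0088,0,0,0,0],[1,0.025,-0.0044,0,0,0,0],[1,0,0,0,0,0,0],[1,0,0,0,0,0,0]]}}

```text
clock: 15.85
tool_pos: [0.5148, 0.0415, 0.1024]
eef_rot: [-3.141, -0.001, -0.177]
wrist_force: [0.1, -0.6, -0.1]
width: 0.0174
grasp_force: 69.1
```

```bash
python3 st.py
```

```text
{'clock': 15.85, 'tool_pos': [0.5148, 0.0415, 0.1024], 'eef_rot': [-3.1413, -0.001, -0.1765], 'wrist_force': [0.1181, -0.5918, -0.0658], 'ft_torque': [-0.0397, -0.1858, -0.0257]}
```

Emit:
{"api": "drive_tool", "payload": {"increments": [[1,0.049,-0.0088,0,0,0,0],[1,0.049,-0.0088,0,0,0,0],[1,0.049,-0.0088,0,0,0,0],[1,0,0,0,0,0,0],[1,0,0,0,0,0,0]]}}

```text
clock: 16.35
tool_pos: [0.5207, 0.0405, 0.1024]
eef_rot: [-3.141, -0.001, -0.177]
wrist_force: [0.8, -0.1, -0.1]
width: 0.0171
grasp_force: 69.1
```

```bash
python3 st.py
```

```text
{'clock': 16.35, 'tool_pos': [0.5207, 0.0405, 0.1024], 'eef_rot': [-3.1413, -0.001, -0.1766], 'wrist_force': [0.833, -0.1229, -0.136], 'ft_torque': [0.0081, -0.206, 0.0061]}
```

Emit:
{"api": "drive_tool", "payload": {"increments": [[1,0.037,-0.0066,0,0,0,0],[1,0.037,-0.0066,0,0,0,0],[1,0.037,-0.0066,0,0,0,0],[1,0,0,0,0,0,0],[1,0,0,0,0,0,0]]}}

```text
clock: 16.85
tool_pos: [0.5251, 0.0397, 0.1025]
eef_rot: [-3.141, -0.001, -0.177]
wrist_force: [0.3, 1.2, -0.5]
width: 0.017
grasp_force: 69.1
```

Emit:
{"api": "drive_tool", "payload": {"increments": [[1,0.025,-0.0044,0,0,0,0],[1,0.025,-0.0044,0,0,0,0],[1,0,0,0,0,0,0],[1,0,0,0,0,0,0],[1,0,0,0,0,0,0]]}}

```text
clock: 17.35
tool_pos: [0.527, 0.0394, 0.1025]
eef_rot: [-3.141, -0.001, -0.176]
wrist_force: [-0.5, -0.4, -0.1]
width: 0.0174
grasp_force: 69.1
```

```bash
python3 st.py
```

```text
{'clock': 17.35, 'tool_pos': [0.527, 0.0394, 0.1025], 'eef_rot': [-3.1413, -0.0008, -0.1764], 'wrist_force': [-0.5181, -0.3608, -0.1382], 'ft_torque': [0.0012, -0.0585, -0.0241]}
```

Emit:
{"api": "drive_tool", "payload": {"increments": [[1,0.025,-0.0044,0,0,0,0],[1,0,0,0,0,0,0],[1,0.025,-0.0044,0,0,0,0],[1,0,0,0,0,0,0],[1,0,0,0,0,0,0]]}}

```text
clock: 17.85
tool_pos: [0.529, 0.039, 0.1025]
eef_rot: [-3.141, -0.001, -0.176]
wrist_force: [-0.3, -0.1, 0.3]
width: 0.0172
grasp_force: 69.1
```

Emit:
{"api": "drive_tool", "payload": {"increments": [[1,0.025,-0.0044,0,0,0,0],[1,0,0,0,0,0,0],[1,0,0,0,0,0,0],[1,0,0,0,0,0,0],[1,0,0,0,0,0,0]]}}

```text
clock: 18.35
tool_pos: [0.53, 0.0388, 0.1025]
eef_rot: [-3.141, -0.001, -0.176]
wrist_force: [1.0, 0.3, -0.5]
width: 0.0175
grasp_force: 69.1
```

```bash
python3 st.py; python3 - <<'E'
from h import *
im,c=look("wrist","w5.png")
d,_=look("side","d5.png")
a=cv2.resize(im[0:200,220:420],(500,500),interpolation=cv2.INTER_CUBIC); b=cv2.resize(d[190:260,270:352],(300,256),interpolation=cv2.INTER_CUBIC)
o=np.zeros((500,800,3),np.uint8); o[:,:500]=a; o[:256,500:]=b; cv2.imwrite("pics/c5.png",o)
E
```

```text
{'clock': 18.35, 'tool_pos': [0.53, 0.0388, 0.1025], 'eef_rot': [-3.1413, -0.0008, -0.1765], 'wrist_force': [0.9778, 0.3445, -0.4634], 'ft_torque': [0.0755, -0.0689, 0.0273]}
```

View pics/c5.png

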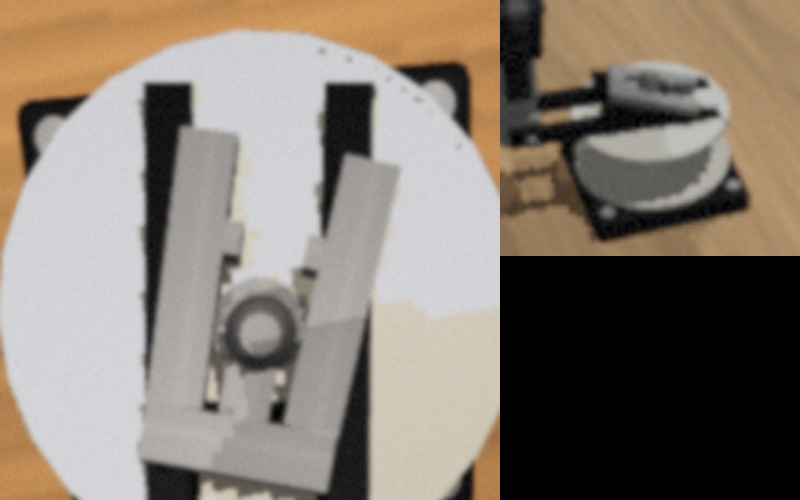

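The composite shows the clip riding up on both prongs, legs spread around the bulge with the post centred, not yet loose. I'll continue in small steps.

Emit:
{"api": "drive_tool", "payload": {"increments": [[1,0.025,-0.0044,0,0,0,0],[1,0,0,0,0,0,0],[1,0,0,0,0,0,0],[1,0,0,0,0,0,0],[1,0,0,0,0,0,0]]}}

```text
clock: 18.95
tool_pos: [0.531, 0.0386, 0.1024]
eef_rot: [-3.141, -0.001, -0.176]
wrist_force: [0.5, 0.1, 0.4]
width: 0.0173
grasp_force: 69.1
```

Emit:
{"api": "drive_tool", "payload": {"increments": [[1,0.025,-0.0044,0,0,0,0],[1,0,0,0,0,0,0],[1,0,0,0,0,0,0],[1,0,0,0,0,0,0],[1,0,0,0,0,0,0]]}}

```text
clock: 19.45
tool_pos: [0.5319, 0.0385, 0.1024]
eef_rot: [-3.141, -0.001, -0.176]
wrist_force: [0.8, -1.1, 0.6]
width: 0.0167
grasp_force: 69.1
```

```bash
python3 st.py
```

```text
{'clock': 19.45, 'tool_pos': [0.5319, 0.0385, 0.1024], 'eef_rot': [-3.1413, -0.0007, -0.1765], 'wrist_force': [0.7919, -1.136, 0.5605], 'ft_torque': [0.0127, -0.1377, -0.0496]}
```

Emit:
{"api": "drive_tool", "payload": {"increments": [[1,0.025,-0.0044,0,0,0,0],[1,0,0,0,0,0,0],[1,0,0,0,0,0,0],[1,0,0,0,0,0,0],[1,0,0,0,0,0,0]]}}

```text
clock: 19.95
tool_pos: [0.533, 0.0383, 0.1025]
eef_rot: [-3.141, -0.001, -0.176]
wrist_force: [-0.1, 0.9, 0.6]
width: 0.0174
grasp_force: 69.1
```

Emit:
{"api": "drive_tool", "payload": {"increments": [[1,0.015,-0.0026,0,0,0,0],[1,0,0,0,0,0,0],[1,0,0,0,0,0,0],[1,0,0,0,0,0,0],[1,0,0,0,0,0,0]]}}

```text
clock: 20.45
tool_pos: [0.5335, 0.0382, 0.1024]
eef_rot: [-3.141, -0.001, -0.176]
wrist_force: [-0.9, 0.5, 0.7]
width: 0.0171
grasp_force: 69.1
```

```bash
cat > leg.py <<'E'
from h import *
import sys
im,c=look("wrist",sys.argv[1]+".png"); g=cv2.cvtColor(im,cv2.COLOR_BGR2HSV)
for row in (60,75,90,105,120,135,150,165):
    l=im[row,255:400].mean(1); print(row,"".join("#" if v<60 else("+" if v<165 else ".") for v in l))
E
python3 st.py; python3 leg.py w6; python3 - <<'E'
import cv2
im=cv2.imread("pics/w5.png")
for row in (60,75,90,105,120,135,150,165):
    l=im[row,255:400].mean(1); print(row,"".join("#" if v<60 else("+" if v<165 else ".") for v in l))
E
```

```text
{'clock': 20.45, 'tool_pos': [0.5335, 0.0382, 0.1024], 'eef_rot': [-3.1413, -0.0006, -0.1765], 'wrist_force': [-0.9311, 0.4901, 0.669], 'ft_torque': [0.0239, 0.0248, 0.0943]}
60 ......................++#################++.................................................+++##################+...............................
75 .......................+###############+++++++++++++++++++++++++..............................++++++++++++++++++++++++...........................
90 .......................+############+++++++++++++++.++++++++++..............................++++++++++++++.++++++++..............................
105 ......................++##########+++++++++++...+++++++++++....+++......................++++++++++.........++++++................................
120 .......................+########+++++....+.......++++++++++++++..............+++++++++++++..+................+++++...............................
135 .......................+#####+++..+................+++++++++++++++++++++++++++++++++++++++++++++++++++++++++++##++...............................
150 ......................++
[... 768 characters left out ...]
+++++++++++++++++.........................++++..+++.++.+.+.......++++...............................
120 ......................++###+++++++++.+........+++++++++++++++++++++++++++++++++++++++++++++....................++................................
135 .......................+#++++..+..............+.++++++++##++++++++.++++++++++++++#++++++++++++++++++++++++++++##++...............................
150 .......................+++....................+++.++++++....+++++++++++++++...+++++++++++++++++++++++++++++#####++...............................
165 ......................++.....................++++++++++++++......++++++++#####++++++++++++++++++++++++++########++...............................
```

Emit:
{"api": "drive_tool", "payload": {"increments": [[1,0.02,-0.0035,0,0,0,0],[1,0,0,0,0,0,0],[1,0,0,0,0,0,0],[1,0,0,0,0,0,0],[1,0,0,0,0,0,0]]}}

```text
clock: 21.0
tool_pos: [0.5343, 0.0381, 0.1024]
eef_rot: [-3.141, -0.001, -0.176]
wrist_force: [-0.3, -0.0, 1.5]
width: 0.0172
grasp_force: 69.1
```

Emit:
{"api": "drive_tool", "payload": {"increments": [[1,0.015,-0.0026,0,0,0,0],[1,0,0,0,0,0,0],[1,0,0,0,0,0,0],[1,0,0,0,0,0,0],[1,0,0,0,0,0,0]]}}

```text
clock: 21.5
tool_pos: [0.5348, 0.038, 0.1024]
eef_rot: [-3.141, -0.0, -0.176]
wrist_force: [-4.3, -0.1, 3.2]
width: 0.0175
grasp_force: 69.3
```

```bash
python3 st.py
```

```text
{'clock': 21.5, 'tool_pos': [0.5348, 0.038, 0.1024], 'eef_rot': [-3.1414, -0.0004, -0.1765], 'wrist_force': [-4.296, -0.0993, 3.2001], 'ft_torque': [0.1502, 0.6353, 0.032]}
```

```bash
python3 - <<'E'
from h import *
look("wrist","w7.png")
for n in ("w5","w6","w7"):
    im=cv2.imread(f"pics/{n}.png").mean(2); print(n)
    for row in (66,72,78,84,90): 
        l=cv2.GaussianBlur(im,(3,3),0)[row,270:400].astype(int); print(row," ".join(str(v) for v in l[::3]))
E
```

```text
w5
66 210 209 191 46 20 21 39 135 153 152 154 158 154 151 139 177 202 209 211 211 211 210 210 210 210 210 160 26 24 117 153 154 155 158 163 166 178 205 210 209 209 209 210 210
72 210 210 167 35 18 19 55 147 154 154 157 159 154 152 139 197 208 210 210 210 211 211 210 210 210 204 138 24 55 147 156 156 157 160 156 154 170 208 211 209 210 210 210 211
78 210 210 194 48 20 20 95 155 155 156 158 160 154 152 148 200 210 211 210 210 210 211 211 211 210 191 100 23 110 155 158 158 161 159 157 157 188 208 210 209 209 210 210 209
84 210 210 195 50 21 29 122 156 155 157 162 160 154 146 147 200 208 211 211 211 211 210 211 210 211 201 86 50 147 158 159 159 163 160 157 171 208 210 210 210 210 210 210 211
90 211 207 166 40 23 40 137 156 157 159 163 159 158 159 163 162 192 209 211 211 211 211 211 211 210 208 115 102 159 162 159 165 165 159 159 188 209 210 211 211 211 211 211 211
w6
66 210 208 193 48 22 21 19 20 43 135 151 153 153 157 155 153 158 197 208 209 209 209 209 209 209 206 116 23 20 18 20 22 31 161 208 208 208 209 208 209 210 208 209 210
72 210 210 194 48 20 21 21 21 71 149 154 154 156 158 154 
[... 794 characters left out ...]
 209 209 208
72 209 208 193 50 19 20 20 20 55 147 153 153 155 158 154 152 146 195 207 210 209 209 210 210 210 208 137 36 35 28 25 21 37 179 209 209 209 209 208 209 208 209 208 209
78 209 207 142 34 20 23 20 22 92 151 156 156 157 158 155 151 150 198 204 210 209 209 209 209 209 208 156 130 155 156 156 159 153 159 172 205 209 210 209 209 210 208 208 209
84 209 209 172 38 20 22 20 32 128 153 156 156 160 158 156 148 171 206 209 209 210 209 210 209 208 159 115 149 157 157 160 163 158 158 172 207 209 209 210 209 210 210 208 210
90 209 210 195 49 21 19 22 54 147 157 156 159 161 159 156 145 190 204 210 209 209 210 210 210 210 182 136 156 160 158 162 163 158 159 188 207 210 210 210 210 209 210 211 209
```

Edge widths show the legs have shut again (90→78 px) and the bar has met the post, so the clip has snapped loose. Withdrawing the wedge.

Emit:
{"api": "drive_tool", "payload": {"increments": [[1,-0.049,0.0088,0.002,0,0,0],[1,-0.098,0.0175,0,0,0,0],[1,-0.123,0.022,0,0,0,0],[1,-0.123,0.022,0,0,0,0],[1,-0.123,0.022,0,0,0,0]]}}

```text
clock: 22.05
tool_pos: [0.5137, 0.0417, 0.1025]
eef_rot: [-3.141, -0.001, -0.176]
wrist_force: [-0.1, -0.5, -1.3]
width: 0.0172
grasp_force: 68.9
```

Emit:
{"api": "drive_tool", "payload": {"increments": [[1,-0.148,0.0263,0,0,0,0],[1,-0.148,0.0263,0,0,0,0],[1,-0.148,0.0263,0,0,0,0],[1,-0.148,0.0263,0,0,0,0],[1,-0.148,0.0263,0,0,0,0]]}}

```text
clock: 22.55
tool_pos: [0.4841, 0.047, 0.1025]
eef_rot: [-3.141, -0.001, -0.176]
wrist_force: [0.6, 0.2, -1.3]
width: 0.0174
grasp_force: 68.8
```

Emit:
{"api": "drive_tool", "payload": {"increments": [[1,-0.197,0.035,0,0,0,0],[1,-0.197,0.035,0,0,0,0],[1,-0.197,0.035,0,0,0,0],[1,-0.197,0.035,0.1,0,0,0],[1,0,0,0.6,0,0,0]]}}

```text
clock: 23.05
tool_pos: [0.4504, 0.0525, 0.1292]
eef_rot: [3.141, 0.004, -0.176]
wrist_force: [1.1, 0.4, -1.1]
width: 0.0171
grasp_force: 68.5
```

```bash
python3 st.py; cat > cl.py <<'E'
from h import *
import sys
n=sys.argv[1]
for cam in ("scene","side"): look(cam,f"{cam}{n}.png")
a=cv2.imread("pics/side0.png").astype(int); b=cv2.imread(f"pics/side{n}.png").astype(int)
d=np.abs(a-b).sum(2)[200:250,280:345]
for r in range(0,50,2): print(200+r,"".join("#" if v>90 else("+" if v>45 else ".") for v in d[r]))
E
python3 cl.py 8
```

```text
{'clock': 23.05, 'tool_pos': [0.4504, 0.0525, 0.1292], 'eef_rot': [3.1407, 0.0036, -0.1762], 'wrist_force': [1.0999, 0.4417, -1.0925], 'ft_torque': [0.0125, -0.058, -0.0047]}
200 .................................................................
202 .................................................................
204 #######++........................................................
206 #########+.......................................................
208 ##++++...........................................................
210 ...................+########+....##########+.....................
212 #####+++++.........+########+....+#####+++#+.....................
214 ############.....+#.........##++###++#####+......................
216 #######+++............+##############+....++.....................
218 ...................+######+....++##########+.....................
220 .................#..+#+..+.#######.##########....................
222 .................#+..++...++++.+...+...+..+++....................
224 ...................+########...+..+..............................
226 ...................+#+++.........................................
228 .................................................................
230 .................................................................
232 ........+........................................................
234 .................................................................
236 .................................................................
238 .................................................................
240 .................................................................
242 .....+...........................................................
244 #+...............................................................
246 ..............+..................................................
248 ...............+.................................................
```

The side image shows the clip sitting higher on the post. Returning the wedge to its original place on the mat.

Emit:
{"api": "drive_tool", "payload": {"increments": [[1,0,0,0.7,0,0,0],[1,0.03,0.4,0.25,0,0,1.3],[1,0.05,0.9,0,0,0,1.4],[1,0.05,0.9,0,0,0,1.4],[1,0.05,0.9,0,0,0,1.4]]}}

```text
clock: 23.65
tool_pos: [0.4601, 0.1778, 0.1683]
eef_rot: [-3.141, -0.001, -0.08]
wrist_force: [0.7, 0.1, -2.2]
width: 0.0171
grasp_force: 68.7
```

Emit:
{"api": "drive_tool", "payload": {"increments": [[1,0.05,0.9,0,0,0,1.4],[1,0.05,0.9,0,0,0,1.4],[1,0.02,0.6,-0.3,0,0,0],[1,0,0.1,-0.8,0,0,0],[1,0,0,-0.6,0,0,0]]}}

```text
clock: 24.15
tool_pos: [0.4645, 0.2775, 0.0986]
eef_rot: [-3.142, -0.0, -0.03]
wrist_force: [0.3, -0.2, -2.0]
width: 0.0173
grasp_force: 69.0
```

```bash
python3 st.py
```

```text
{'clock': 24.15, 'tool_pos': [0.4645, 0.2775, 0.0986], 'eef_rot': [-3.1415, -0.0002, -0.03], 'wrist_force': [0.2504, -0.1586, -1.9581], 'ft_torque': [-0.0453, 0.0698, -0.0117]}
```

Emit:
{"api": "drive_tool", "payload": {"increments": [[1,0,0,-0.45,0,0,0],[1,0,0,-0.2,0,0,0],[1,0,0,-0.05,0,0,0],[1,0,0,-0.025,0,0,0],[1,0,0,-0.025,0,0,0]]}}

```text
clock: 24.65
tool_pos: [0.4657, 0.2768, 0.0714]
eef_rot: [-3.141, -0.002, -0.032]
wrist_force: [-0.3, 0.2, -1.2]
width: 0.0172
grasp_force: 68.9
```

Emit:
{"api": "drive_tool", "payload": {"increments": [[1,0,0,-0.02,0,0,0],[1,0,0,0,0,0,0],[1,0,0,0,0,0,0],[1,0,0,0,0,0,0],[1,0,0,0,0,0,0]]}}

```text
clock: 25.15
tool_pos: [0.4652, 0.2765, 0.0698]
eef_rot: [-3.141, -0.001, -0.032]
wrist_force: [0.2, -0.9, -1.7]
width: 0.0173
grasp_force: 68.9
```

Emit:
{"api": "drive_tool", "payload": {"increments": [[1,0,0,-0.025,0,0,0],[1,0,0,-0.02,0,0,0],[1,0,0,-0.02,0,0,0],[1,0,0,0,0,0,0],[1,0,0,0,0,0,0]]}}

```text
clock: 25.65
tool_pos: [0.4651, 0.2765, 0.0671]
eef_rot: [-3.141, -0.001, -0.032]
wrist_force: [-0.3, -0.5, -1.4]
width: 0.0175
grasp_force: 69.2
```

```bash
python3 st.py
```

```text
{'clock': 25.65, 'tool_pos': [0.4651, 0.2765, 0.0671], 'eef_rot': [-3.1414, -0.0006, -0.0316], 'wrist_force': [-0.3147, -0.4874, -1.4422], 'ft_torque': [-0.0345, 0.0817, 0.0166]}
```

Emit:
{"api": "drive_tool", "payload": {"increments": [[1,0,0,-0.01,0,0,0],[1,0,0,-0.01,0,0,0],[1,0,0,0,0,0,0],[-0.5,0,0,0,0,0,0],[-0.5,0,0,0,0,0,0]]}}

```text
clock: 26.15
tool_pos: [0.4652, 0.2766, 0.0664]
eef_rot: [-3.141, -0.001, -0.032]
wrist_force: [-0.0, -0.1, 0.5]
width: 0.0454
grasp_force: 0.0
```

Emit:
{"api": "drive_tool", "payload": {"increments": [[-0.5,0,0,0,0,0,0],[-0.5,0,0,0,0,0,0],[-0.5,0,0,0.3,0,0,0],[-0.5,0,0,0.9,0,0,0],[-0.5,0,0,1,0,0,0]]}}

```text
clock: 26.65
tool_pos: [0.4644, 0.2761, 0.1555]
eef_rot: [3.141, 0.001, -0.032]
wrist_force: [0.5, 0.3, 0.2]
width: 0.0641
grasp_force: 0.0
```

```bash
python3 st.py; python3 - <<'E'
from h import *
from scipy.ndimage import label
im,c=look("wrist","w9.png"); S,cs=look("scene","s9.png"); D,cd=look("side","d9.png")
# wedge upright: handle top visible in scene near original?
a=cv2.imread("pics/scene0.png").astype(int); d=np.abs(a-S).sum(2)[195:285,435:510]; print("mat diff px",(d>120).sum())
b=cv2.imread("pics/side0.png").astype(int); d=np.abs(b-D).sum(2)[150:210,185:280]; print((d>120).sum())
for row in range(0,480,12): print(row,"".join("#" if v<60 else("+" if v<130 else ".") for v in im[row,200:460:4].mean(1)))
E
```

```text
{'clock': 26.65, 'tool_pos': [0.4644, 0.2761, 0.1555], 'eef_rot': [3.1409, 0.0009, -0.0316], 'wrist_force': [0.4637, 0.3008, 0.2388], 'ft_torque': [0.0204, -0.0476, 0.0242]}
mat diff px 313
375
0 .................................................................
12 .................................................................
24 ...................+.................++.++.......................
36 ........................+++++++++++++++++++......................
48 ............+++++++++++++++++++++++++++++++.+++++++++++++++++++++
60 ++++++++++++++++++++++++##++++++++.+##++++++.....................
72 ++++++++++++++++++++++++###++++++++###+++++++++++.+.++++.+.+++++.
84 +++++++++++++++++++++++####++++++++###+++++++....................
96 ++++++++++++++.++++++++####++++++++###+++++++....................
108 ++++++++++++++++++++++++###++++++++###++.+++++.................++
120 ++++++++++++++++++++++++###+++++++####++++.+++.........++++++++++
132 +++++++.+++++++++++++++####+++.++.+###+++++..+....+++++++++++++++
144 .+++++++..+++.+++++++++###############++++++.++++++++++++++++++++
156 ..
[... 1183 characters left out ...]

360 +++########++++++++++++++++........................########++####
372 ##########+++++++++++++++++++.......................#############
384 #########+++++++++++++++++++.........................############
396 ########+++++++++++++++++++...........................###########
408 #######+++++++++++++++++++++...........................##########
420 ########+++++++++++++++++++++++.......................+##########
432 #########+++++++++++++++++++++++.....................+###########
444 ##########++++##############+++++.++############....+############
456 #################################################################
468 #################################################################
```

Emit:
{"api": "drive_tool", "payload": {"increments": [[-0.5,0.27,-0.75,0.3,0,0,-1.6],[-0.5,0.27,-0.75,0.3,0,0,-1.6],[-0.5,0.27,-0.75,0.3,0,0,-1.6],[-0.5,0.27,-0.75,0.2,0,0,-1.6],[-0.5,0.27,-0.75,0,0,0,-1.6]]}}

```text
clock: 27.3
tool_pos: [0.5196, 0.1253, 0.1993]
eef_rot: [-3.141, -0.002, -0.172]
wrist_force: [0.1, 0.5, 0.7]
width: 0.0644
grasp_force: 0.0
```

Emit:
{"api": "drive_tool", "payload": {"increments": [[-0.5,0.27,-0.75,0,0,0,-1.6],[-0.5,0.27,-0.75,0,0,0,-1.6],[-0.5,0.25,-0.75,0,0,0,-1.6],[-0.5,0,0,0,0,0,0],[-0.5,0,0,0,0,0,0]]}}

```text
clock: 27.8
tool_pos: [0.5505, 0.0361, 0.198]
eef_rot: [-3.141, 0.0, -0.256]
wrist_force: [0.2, -1.2, -0.7]
width: 0.0642
grasp_force: 0.0
```

```bash
python3 st.py; cat > cm.py <<'E'
from h import *
im,c=look("wrist","w10.png"); np.save("c10.npy",c,allow_pickle=True)
hsv=cv2.cvtColor(cv2.GaussianBlur(im,(3,3),0),cv2.COLOR_BGR2HSV)
u0=proj(c,np.array([.6026,.026,.053])); print("flange px",u0)
m=((hsv[...,1]<30)&(hsv[...,2]>135)&(hsv[...,2]<182)).astype(np.uint8)
yy,xx=np.mgrid[:480,:640]; m[np.hypot(xx-u0[0],yy-u0[1])>56]=0
m=cv2.morphologyEx(m,cv2.MORPH_OPEN,np.ones((3,3)))
n,l,st,ce=cv2.connectedComponentsWithStats(m)
for i in range(1,n):
    if st[i,4]>60: print(st[i],ce[i])
x0,y0=int(u0[0])-60,int(u0[1])-60
for r in range(y0,y0+120,3): print(r,"".join(("." if v>185 else "%d"%(v//20)) if s<35 else ("," if s<90 else "~") for v,s in zip(hsv[r,x0:x0+120:2,2],hsv[r,x0:x0+120:2,1])))
print(x0)
E
python3 cm.py
```

```text
{'clock': 27.8, 'tool_pos': [0.5505, 0.0361, 0.198], 'eef_rot': [-3.1415, 0.0003, -0.2562], 'wrist_force': [0.2385, -1.201, -0.6742], 'ft_torque': [-0.0266, -0.032, -0.0282]}
flange px [318.3060989 155.9494115]
[ 290  112   57   86 2087] [309.7776713  157.66554863]
95 ~~~~~~~~~~~~,79...............................865577752,~~~~
98 ~~~~~~~,,257.....................................853211,~~~~
101 1111111147........................................963110~~~~
104 466421269...........................................8521~~~~
107 7887547...............................................73,~~~
110 788889.................................................8,~~~
113 4678................9888888.............................8,~~
116 1259................88888888.........8888889.............,~~
119 148.................88888888.........87766668.............,~
122 38..................88888889........987666678..............,
125 7..................988888889........877766679...............
128 ...................988888878.......877776667................
131 ...................88888888........877766668........
[... 1067 characters left out ...]
..9777777777666766667776667..................8
185 ~~...............888888887777777777766668.................85
188 ~~,..............877788888888888887766668................864
191 ~~~,............8777777777787777776666679...............9754
194 ~~~~,8..........9766777777777777766666679..............86542
197 ~~~~~~8..........8,898777666755655555568..............8,,,,~
200 ~~~~~~~,8................9...89977865,9.............,,~~~~~~
203 ~~~~~~~~,79.......................................,,~~~~~~~~
206 ~~~~~~~~,3579...................................,,,~~~~~~~~~
209 ~~~~~~~~~134578...............................,,~~~~~~~~~~~~
212 ~~~~~~~~~~~~~~,,,,.........................,,,~~~~~~~~~~~~~~
258
```

```bash
python3 - <<'E'
from h import *
c=np.load("c10.npy",allow_pickle=True).item()
P=lambda u,v:plane(c,(u,v),.0685)[:2]
tl,tr,bl,br=P(298,114),P(349,116.5),P(290.5,196),P(338,197.5)
for a in(tl,tr,bl,br): print(a.round(4))
print("w",np.linalg.norm(tl-tr),np.linalg.norm(bl-br),"len",np.linalg.norm((tl+tr-bl-br)/2))
d=(tl+tr-bl-br); print("yaw",np.degrees(np.arctan2(d[1],d[0])),"ctr",(tl+tr+bl+br)/4, "post",plane(c,(c and 317,160.5),.078))
# palette from scene
S=env.get_calibration("scene"); im=cv2.imread("pics/scene0.png"); hsv=cv2.cvtColor(im,cv2.COLOR_BGR2HSV)
m=((hsv[...,1]<60)&(hsv[...,2]>120)).astype(np.uint8); m[:,:195]=0; m[:,275:]=0; m[:170]=0; m[240:]=0
k=max(cv2.findContours(m,0,2)[0],key=cv2.contourArea); q=cv2.boxPoints(cv2.minAreaRect(k)); print(q)
h=cv2.approxPolyDP(cv2.convexHull(k),4,True)[:,0]; print([(p.tolist(),plane(S,p,.014)[:2].round(4).tolist()) for p in h.astype(float)])
E
```

```text
[0.6319 0.031 ]
[0.6225 0.0009]
[0.5837 0.0499]
[0.5748 0.0198]
w 0.03156933337717993 0.031388958149297194 len 0.05149226935751027
yaw -21.444842769977402 ctr [0.60320473 0.02539155] post [0.60260047 0.02657553 0.078     ]
[[205.15094 217.52832]
 [230.95282 171.08493]
 [265.      190.00003]
 [239.19812 236.44342]]
[([265.0, 190.0], [0.4687, -0.2038]), ([242.0, 230.0], [0.5925, -0.221]), ([206.0, 218.0], [0.5799, -0.3131]), ([231.0, 180.0], [0.458, -0.2942])]
```

The clip was located numerically at (0.603, 0.025), yaw −21.4°, 51×31 mm as it should be. I'll grip at its closed end, fingertips held above the flange.

Emit:
{"api": "drive_tool", "payload": {"increments": [[-0.2,0.45,-0.05,-0.5,0,0,-3.4],[-0.2,0.46,-0.06,-0.7,0,0,-3.3],[-0.2,0,0,-0.7,0,0,0],[-0.2,0,0,-0.6,0,0,0],[-0.2,0,0,0,0,0,0]], "force": 20}}

```text
clock: 28.35
tool_pos: [0.5848, 0.0331, 0.0953]
eef_rot: [3.14, 0.004, -0.37]
wrist_force: [0.1, 0.4, 0.3]
width: 0.0514
grasp_force: 0.0
```

```bash
python3 st.py
```

```text
{'clock': 28.35, 'tool_pos': [0.5848, 0.0331, 0.0953], 'eef_rot': [3.1397, 0.0044, -0.3703], 'wrist_force': [0.1, 0.4234, 0.3117], 'ft_torque': [0.0222, 0.0156, 0.0021]}
```

Emit:
{"api": "drive_tool", "payload": {"increments": [[-0.2,0,0,-0.2,0,0,0],[-0.2,0,0,-0.15,0,0,0],[-0.2,0,0,-0.05,0,0,0],[-0.2,0,0,0,0,0,0],[-0.2,0,0,0,0,0,0]]}}

```text
clock: 28.85
tool_pos: [0.5874, 0.0321, 0.0829]
eef_rot: [-3.141, -0.001, -0.372]
wrist_force: [0.3, 0.2, 0.6]
width: 0.0514
grasp_force: 0.0
```

```bash
python3 st.py
```

```text
{'clock': 28.85, 'tool_pos': [0.5874, 0.0321, 0.0829], 'eef_rot': [-3.1411, -0.0013, -0.372], 'wrist_force': [0.2905, 0.2453, 0.5874], 'ft_torque': [0.023, 0.0298, 0.0123]}
```

Emit:
{"api": "drive_tool", "payload": {"increments": [[-0.2,0,0,-0.1,0,0,0],[0.1,0,0,-0.06,0,0,0],[0.2,0,0,0,0,0,0],[0.3,0,0,0,0,0,0],[0.4,0,0,0,0,0,0]]}}

```text
clock: 29.35
tool_pos: [0.5872, 0.0321, 0.076]
eef_rot: [-3.141, -0.001, -0.372]
wrist_force: [-0.6, 0.5, -0.4]
width: 0.0288
grasp_force: 20.6
```

Emit:
{"api": "drive_tool", "payload": {"increments": [[0.5,0,0,0,0,0,0],[0.6,0,0,0,0,0,0],[0.8,0,0,0,0,0,0],[1,0,0,0,0,0,0],[1,0,0,0,0,0,0]]}}

```text
clock: 29.85
tool_pos: [0.5871, 0.0321, 0.0759]
eef_rot: [-3.141, -0.001, -0.372]
wrist_force: [0.4, -0.3, -0.4]
width: 0.0291
grasp_force: 20.6
```

```bash
python3 st.py
```

```text
{'clock': 29.85, 'tool_pos': [0.5871, 0.0321, 0.0759], 'eef_rot': [-3.1413, -0.0006, -0.3719], 'wrist_force': [0.4196, -0.303, -0.3862], 'ft_torque': [0.0102, -0.0231, -0.0077]}
```

Gripped at 29 mm. Lifting.

Emit:
{"api": "drive_tool", "payload": {"increments": [[1,0,0,0.1,0,0,0],[1,0,0,0.2,0,0,0],[1,0,0,0.3,0,0,0],[1,0,0,0.4,0,0,0],[1,0,0,0.5,0,0,0]]}}

```text
clock: 30.35
tool_pos: [0.587, 0.0321, 0.1372]
eef_rot: [-3.141, -0.001, -0.372]
wrist_force: [-0.4, -0.6, -0.8]
width: 0.0294
grasp_force: 20.6
```

Emit:
{"api": "drive_tool", "payload": {"increments": [[1,0,0,0.6,0,0,0],[1,0,0,0.3,0,0,0],[1,0,0,0,0,0,0],[1,0,0,0,0,0,0],[1,0,0,0,0,0,0]]}}

```text
clock: 30.85
tool_pos: [0.5866, 0.0321, 0.1708]
eef_rot: [3.141, 0.001, -0.372]
wrist_force: [-0.4, 1.1, -0.4]
width: 0.0294
grasp_force: 20.6
```

```bash
python3 st.py; python3 - <<'E'
from h import *
im,c=look("wrist","w11.png"); hsv=cv2.cvtColor(cv2.GaussianBlur(im,(3,3),0),cv2.COLOR_BGR2HSV)
for r in range(100,400,6): print(r,"".join(("." if v>190 else "%d"%(v//20)) if s<45 else ("," if s<90 else "~") for v,s in zip(hsv[r,200:440:3,2],hsv[r,200:440:3,1])))
E
```

```text
{'clock': 30.85, 'tool_pos': [0.5866, 0.0321, 0.1708], 'eef_rot': [3.1412, 0.0008, -0.372], 'wrist_force': [-0.364, 1.094, -0.4421], 'ft_torque': [0.0383, 0.0643, -0.0344]}
100 ~~~~~~~~~~~~~~~~~~~~~~~~~~~~~~~~~~~~~~~~~~~~~~~~~~~~~~~~~~~~~~~~~~~~~~~~~~~~~~~~
106 ~~~~~~~~~~~~~~~~~~~~~~~~~~~~~~~~~~~~~~~~~~~~~~~~~~~~~~~~~~~~~~~~~~~~~~~~~~~~~~~~
112 ~~~~~~~~~~~~~~~~~~~~~~~~~~~~~~~~~~~~~~~~~~~~~~~~~~~~~~~~~~~~~~~~~~~~~~~~~~~~~~~~
118 ~~~~~~~~~~~~~~~~~~~~~~~~~~~~~~~~~~~~~~~~~~~~~~~~~~~~~~~~~~~~~~~~~~~~~~~~~~~~~~~~
124 ~~~~~~~~~~~~~~~~~~~~~~~~~~~~~~~~~~~~~~~~~~~~~~~~~~~~~~~~~~~~~~~~~~~~~~~~~~~~~~~~
130 ~~~~~~~~~~~~~~~~~~~~~~~~~~~~~~~~~~~~~~~~~~~~~~~~~~~,00,0~~~~~~~~~~~~~~~~~~~~~~~~
136 ~~~~~~~~~~~~~~~~~~~~~~~~~~~~~~~~~~~~~~~~~~~~~0000,015652~~~~~~~~~~~~~~~~~~~~~~~~
142 ~~~~~~~~~~~~~~~~~~~~~~~~~~~~~~~~~~~~,,7888887532100256620~~~~~~~~~~~~~~~~~~~~~~~
148 ~~~~~~~~~~~~~~~~~~~~~~~~~~~~~~,58999......9.9.99997410000~~~~~~~~~~~~~~~~~~~~~~~
154 ~~~~~~~~~~~~~~~~~~~~~~~~,001589....................9973100~~~~~~~~~~~~~~~~~~~~~~
160 ~~~~~~~~~~~~~~~~~~0011111269...........................830~~~~~~~~~~~~~~~
[... 2622 characters left out ...]
3320,0,0~~~~~~~~~~~~
352 ~~~~~~~~~~~~~0,,,000134420,,12,222222222222222222,,222,0013321000,,,0~~~~~~~~~~~
358 ~~~~~~~~~~~,,,,,,,0000121000~~~~~~~~~~~~~~~~~~~~~~~~~~~000220,,,,,,,,,0,~~~~~~~~
364 ~~~~~~~~~~0,00011,000,0000,,~~~~~~~~~~~~~~~~~~~~~~~~~~~~00,,00,0001,0,000~~~~~~~
370 ~~~~~~,,0,,0,,,,,,,00,,0,,~~~~~~~~~~~~~~~~~~~~~~~~~~~~~,000,0000,~,,0,,0000~~~~~
376 ,,,,0,,00,0,,00,0,,,~,0000,01222,~~~~~~~~~~~~~~~~~~~~~~000,,,0,0,,0,0,,,,,,00,00
382 ,,00,,,00,000,,000,0,,,,0~~,,3222222222,,~~~~~~~~~~~~~~~0,,,00000,0,00,0,,000,,,
388 00,,,,,,,0,0,,,0,~,,00,,00,~~~~~~,,222~~~,,2222,,~~~~~~~0,00~0,,0,,0,,0,,,0,,~~0
394 0,00,,000~,00,000,000,,000,~~~~~~~~~~~,,222,~~~~~,,222310,,,~,,,0,,,0,,,00,0,,,,
```

```bash
python3 - <<'E'
from h import *
c=env.get_calibration("wrist"); t=env.sense()["tool_pos"]
y=-.372; u=np.array([np.cos(y),np.sin(y),0]); v=np.array([-u[1],u[0],0])
for z in (.159,.1625,.166):
    for uv in [(282,224),(366,224),(283,357),(364,357)]:
        p=plane(c,uv,z)-t; print(z,uv,"along %.4f across %.4f"%(p@u,p@v))
# well from palette corners
S=env.get_calibration("scene"); D=env.get_calibration("side")
im=cv2.imread("pics/sceneX.png") if 0 else cv2.imread("pics/side0.png"); hsv=cv2.cvtColor(im,cv2.COLOR_BGR2HSV)
m=((hsv[...,1]<60)&(hsv[...,2]>110)).astype(np.uint8); m[:310]=0;m[395:]=0;m[:,:280]=0;m[:,385:]=0
k=max(cv2.findContours(m,0,2)[0],key=cv2.contourArea)
h=cv2.approxPolyDP(cv2.convexHull(k),5,True)[:,0]; print([(p.tolist(),plane(D,p,.014)[:2].round(4).tolist()) for p in h.astype(float)])
E
```

```text
0.159 (282, 224) along 0.0429 across 0.0150
0.159 (366, 224) along 0.0429 across -0.0151
0.159 (283, 357) along -0.0131 across 0.0165
0.159 (364, 357) along -0.0131 across -0.0163
0.1625 (282, 224) along 0.0439 across 0.0146
0.1625 (366, 224) along 0.0439 across -0.0147
0.1625 (283, 357) along -0.0106 across 0.0161
0.1625 (364, 357) along -0.0106 across -0.0159
0.166 (282, 224) along 0.0449 across 0.0143
0.166 (366, 224) along 0.0449 across -0.0143
0.166 (283, 357) along -0.0082 across 0.0156
0.166 (364, 357) along -0.0082 across -0.0154
[([357.0, 317.0], [0.5886, -0.2202]), ([377.0, 363.0], [0.5755, -0.3199]), ([301.0, 382.0], [0.4501, -0.303]), ([287.0, 334.0], [0.4625, -0.2052])]
```

Clip is held cleanly; its open end droops slightly. Carrying it to the large well (centre about (0.504, −0.258)).

Emit:
{"api": "drive_tool", "payload": {"increments": [[1,-0.24,-0.7,0,0,0,-2.4],[1,-0.24,-0.7,0,0,0,-2.4],[1,-0.24,-0.7,0,0,0,-2.4],[1,-0.24,-0.7,0,0,0,-2.4],[1,-0.24,-0.7,0,0,0,-2.4]]}}

```text
clock: 31.4
tool_pos: [0.5383, -0.1088, 0.1711]
eef_rot: [3.141, 0.0, -0.583]
wrist_force: [0.2, -0.4, -0.6]
width: 0.0293
grasp_force: 20.6
```

Emit:
{"api": "drive_tool", "payload": {"increments": [[1,-0.24,-0.7,0,0,0,-2.4],[1,-0.24,-0.7,0,0,0,-2.3],[1,-0.24,-0.7,0,0,0,0],[1,-0.24,-0.7,0,0,0,0],[1,-0.24,-0.7,0,0,0,0]]}}

```text
clock: 31.9
tool_pos: [0.4903, -0.2488, 0.1712]
eef_rot: [-3.142, 0.001, -0.663]
wrist_force: [0.6, -0.5, 0.7]
width: 0.0293
grasp_force: 20.6
```

Emit:
{"api": "drive_tool", "payload": {"increments": [[1,0,0,0,0,0,0],[1,0,0,0,0,0,0],[1,0,0,0,0,0,0],[1,0,0,0,0,0,0],[1,0,0,0,0,0,0]]}}

```text
clock: 32.4
tool_pos: [0.4914, -0.2472, 0.1718]
eef_rot: [-3.141, -0.0, -0.662]
wrist_force: [-0.5, -0.0, -0.7]
width: 0.0294
grasp_force: 20.6
```

```bash
python3 st.py; python3 - <<'E'
from h import *
im,c=look("wrist","w12.png"); np.save("c12.npy",c,allow_pickle=True); hsv=cv2.cvtColor(cv2.GaussianBlur(im,(3,3),0),cv2.COLOR_BGR2HSV)
for r in range(0,480,9): print(r,"".join(("." if v>190 else "%d"%(v//20)) if s<45 else ("," if s<90 else "~") for v,s in zip(hsv[r,::6,2],hsv[r,::6,1])))
print([np.round(proj(c,np.array([*p,.014])),0) for p in [(.4656,-.2045),(.5905,-.2206),(.5777,-.3165),(.454,-.2986),(.504,-.2576)]])
E
```

```text
{'clock': 32.4, 'tool_pos': [0.4914, -0.2472, 0.1718], 'eef_rot': [-3.1413, -0.0004, -0.6623], 'wrist_force': [-0.4514, -0.0135, -0.6804], 'ft_torque': [0.0213, 0.0055, -0.0039]}
0 ~~~~~~~~~~~~~~~~~~~~~~~~~~~~~~~~~~~~~~~~~~~~~~~~~~~~~~~~~~~~~~~~~~~~~~~~~~~~~~~~~~~~~~~~~~~~~~~~~~~~~~~~~~~
9 ~~~~~~~~~~~~~~~~~~~~~~~~~~~~~~~~~~~~~~~~~~~~~~~~~~~~~~~~~~~~~~~~~~~~~~~~~~~~~~~~~~~~~~~~~~~~~~~~~~~~~~~~~~~
18 ~~~~~~~~~~~~~~~~~~~~~~~~~~~~~~~~~~~~~~~~~~~~~~~~~~~~~~~~~~~~~~~~~~~~~~~~~~~~~~~~~~~~~~~~~~~~~~~~~~~~~~~~~~~
27 ~~~~~~~~~~~~~~~~~~~~~~~~~~~~~~~~~~~~~~~~~~~~~~~~~~~~~~~~~~~~~~~~~~~~~~~~~~~~~~~~~~~~~~~~~~~~~~~~~~~~~~~~~~~
36 ~~~~~~~~~~~~~~~~~~~~~~~~~~~~~~~~~~~~~~~~~~~~~~~~~~~~~~~~~~~~~~~~~~~~~~~~~~~~~~~~~~~~~~~~~~~~~~~~~~~~~~~~~~~
45 ~~~~~~~~~~~~~~~~~~~~~~~~~~~~~~~~~~~~~~~~~~~~~~~~~~~~~~~~~~~~~~~~~~~~~~~~~~~~~~~~~~~~~~~~~~~~~~~~~~~~~~~~~~~
54 ~~~~~~~~~~~~~~~~~~~~~~~~~~~~~~~~~~~~~~~~~~~~~~~~~~~~~~~~~~~~~~~~~~~~~~~~~~~~~~~~~~~~~~~~~~~~~~~~~~~~~~~~~~~
63 ~~~~~~~~~~~~~~~~~~~~~~~~~~~~~~~~~~~~~~~~~~~~~~~~~~~~~~,~~~~~~~~~~~~~~~~~~~~~~~~~~~~~~~~~~~~~~~~~~~~~~~~~~~~
72 ~~~~~~~~~~~~~~~~~~~~~~~~~~~~~~~~
[... 4518 characters left out ...]
00,1110,~~0000000,00,~~~~~~~~~~~~~
441 ~~~~~~~~~~~~0,,0,,0,00000~00,0100,,~0,0,,,0,,~~~~~~~~~~~~~~~~~~0,0,0000,~~00,,10,,~~0000,,0~,,0,~~~~~~~~~~~
450 ~~~~~~~~~~0000~,,,00000000~0~~,,0,~~0,,0,,00~00~,00,00,,0,0000,0,00,00,0~~~,~,,000~0,0000,0,,,,0,0~~~~~~~~~
459 ~~~~~~~~0,0,0,0,,~,000,00~000,00~~~~0,,00,,~,0,0,,,0,,,,,,00,000,~,000,,,~~~,,0,,,0,000000,,0,00,,,0~~~~~~~
468 ~~~~~~0,~,0,,0,000,,00,00~0~~,,~~~~~,~,0,0,~0,00~,0,,,0,0~,0,0,~,,~,0,,,,~~~~~,0~0000,,0000,,0000,,,0,~~~~~
477 ~~~~0,,0,,,,0,,0000,000,0,00,,~~~~~,0000~,0,,000,0,,0,,0,,~,000,,0,,0,0,,~~~~~~000,0,,~,0,0000,,,,,,,,,,~~~
[array([300., 282.]), array([206., 141.]), array([325.,  65.]), array([407., 223.]), array([323., 204.])]
```

Numeric print confirms the palette corners within a few pixels of prediction and the well under the clip. Descending.

Emit:
{"api": "drive_tool", "payload": {"increments": [[1,0,0,-0.7,0,0,0],[1,0,0,-0.9,0,0,0],[1,0,0,-0.7,0,0,0],[1,0,0,-0.4,0,0,0],[1,0,0,-0.1,0,0,0]]}}

```text
clock: 32.95
tool_pos: [0.4902, -0.2471, 0.0581]
eef_rot: [3.141, 0.002, -0.663]
wrist_force: [0.3, -0.1, 0.3]
width: 0.029
grasp_force: 20.6
```

Emit:
{"api": "drive_tool", "payload": {"increments": [[1,0,0,-0.1,0,0,0],[1,0,0,-0.1,0,0,0],[1,0,0,-0.1,0,0,0],[1,0,0,-0.05,0,0,0],[1,0,0,0,0,0,0]]}}

```text
clock: 33.45
tool_pos: [0.4912, -0.2479, 0.046]
eef_rot: [-3.141, -0.001, -0.663]
wrist_force: [-0.7, -0.3, -1.1]
width: 0.0293
grasp_force: 20.6
```

```bash
python3 st.py
```

```text
{'clock': 33.45, 'tool_pos': [0.4912, -0.2479, 0.046], 'eef_rot': [-3.1413, -0.0007, -0.6634], 'wrist_force': [-0.685, -0.2936, -1.1132], 'ft_torque': [0.0396, -0.0235, 0.0285]}
```

Emit:
{"api": "drive_tool", "payload": {"increments": [[1,0,0,-0.05,0,0,0],[1,0,0,-0.05,0,0,0],[1,0,0,-0.05,0,0,0],[1,0,0,-0.05,0,0,0],[1,0,0,0,0,0,0]]}}

```text
clock: 33.95
tool_pos: [0.491, -0.2478, 0.0376]
eef_rot: [-3.141, -0.0, -0.663]
wrist_force: [0.3, 0.3, -0.1]
width: 0.0292
grasp_force: 20.6
```

Emit:
{"api": "drive_tool", "payload": {"increments": [[1,0,0,-0.025,0,0,0],[1,0,0,-0.025,0,0,0],[1,0,0,-0.025,0,0,0],[1,0,0,0,0,0,0],[1,0,0,0,0,0,0]]}}

```text
clock: 34.45
tool_pos: [0.4911, -0.2479, 0.0349]
eef_rot: [-3.141, -0.001, -0.663]
wrist_force: [-0.0, -0.2, -0.4]
width: 0.0293
grasp_force: 20.6
```

```bash
python3 st.py
```

```text
{'clock': 34.45, 'tool_pos': [0.4911, -0.2479, 0.0349], 'eef_rot': [-3.1413, -0.0006, -0.6634], 'wrist_force': [-0.0105, -0.225, -0.3926], 'ft_torque': [-0.0593, 0.0208, 0.0402]}
```

Emit:
{"api": "drive_tool", "payload": {"increments": [[1,0,0,-0.02,0,0,0],[1,0,0,-0.02,0,0,0],[1,0,0,-0.02,0,0,0],[1,0,0,0,0,0,0],[1,0,0,0,0,0,0]]}}

```text
clock: 34.95
tool_pos: [0.4911, -0.2479, 0.0325]
eef_rot: [-3.141, -0.001, -0.663]
wrist_force: [-0.2, -0.4, 0.6]
width: 0.0294
grasp_force: 20.6
```

Emit:
{"api": "drive_tool", "payload": {"increments": [[1,0,0,-0.02,0,0,0],[1,0,0,0,0,0,0],[1,0,0,-0.02,0,0,0],[1,0,0,0,0,0,0],[1,0,0,0,0,0,0]]}}

```text
clock: 35.45
tool_pos: [0.4911, -0.2479, 0.0309]
eef_rot: [-3.141, -0.001, -0.663]
wrist_force: [-0.2, -0.4, -0.2]
width: 0.0293
grasp_force: 20.6
```

```bash
python3 st.py
```

```text
{'clock': 35.45, 'tool_pos': [0.4911, -0.2479, 0.0309], 'eef_rot': [-3.1413, -0.0006, -0.6634], 'wrist_force': [-0.2202, -0.3998, -0.2429], 'ft_torque': [-0.0243, -0.016, 0.0267]}
```

Emit:
{"api": "drive_tool", "payload": {"increments": [[1,0,0,-0.015,0,0,0],[1,0,0,0,0,0,0],[1,0,0,-0.015,0,0,0],[1,0,0,0,0,0,0],[1,0,0,0,0,0,0]]}}

```text
clock: 35.95
tool_pos: [0.4911, -0.2479, 0.0297]
eef_rot: [-3.141, -0.001, -0.663]
wrist_force: [0.6, 0.4, 0.0]
width: 0.0292
grasp_force: 20.6
```

Emit:
{"api": "drive_tool", "payload": {"increments": [[1,0,0,-0.015,0,0,0],[1,0,0,0,0,0,0],[1,0,0,-0.015,0,0,0],[1,0,0,0,0,0,0],[1,0,0,0,0,0,0]]}}

```text
clock: 36.45
tool_pos: [0.4911, -0.2479, 0.0285]
eef_rot: [-3.141, -0.001, -0.663]
wrist_force: [-0.1, 0.6, -0.2]
width: 0.0291
grasp_force: 20.6
```

```bash
python3 st.py
```

```text
{'clock': 36.45, 'tool_pos': [0.4911, -0.2479, 0.0285], 'eef_rot': [-3.1413, -0.0006, -0.6635], 'wrist_force': [-0.1188, 0.5664, -0.2473], 'ft_torque': [-0.0203, -0.0141, 0.0212]}
```

Emit:
{"api": "drive_tool", "payload": {"increments": [[1,0,0,-0.015,0,0,0],[1,0,0,0,0,0,0],[1,0,0,-0.015,0,0,0],[1,0,0,0,0,0,0],[1,0,0,0,0,0,0]]}}

```text
clock: 36.95
tool_pos: [0.4912, -0.2479, 0.0277]
eef_rot: [-3.141, -0.001, -0.663]
wrist_force: [-1.8, 1.6, 7.7]
width: 0.0291
grasp_force: 24.5
```

Emit:
{"api": "drive_tool", "payload": {"increments": [[1,0,0,-0.015,0,0,0],[1,0,0,0,0,0,0],[1,0,0,-0.015,0,0,0],[1,0,0,0,0,0,0],[1,0,0,0,0,0,0]]}}

```text
clock: 37.45
tool_pos: [0.4912, -0.2479, 0.0276]
eef_rot: [-3.141, -0.002, -0.663]
wrist_force: [-9.9, 5.0, 28.8]
width: 0.0291
grasp_force: 36.2
```

```bash
python3 st.py
```

```text
{'clock': 37.45, 'tool_pos': [0.4912, -0.2479, 0.0276], 'eef_rot': [-3.1412, -0.0015, -0.6634], 'wrist_force': [-9.9386, 4.9626, 28.8452], 'ft_torque': [1.1139, 2.0759, -0.023]}
```

Fingertips touched the well floor (the last batch pressed more than intended). Easing off so the tips are just clear, then releasing.

Emit:
{"api": "drive_tool", "payload": {"increments": [[1,0,0,0.03,0,0,0],[1,0,0,0.02,0,0,0],[1,0,0,0.01,0,0,0],[1,0,0,0,0,0,0],[1,0,0,0,0,0,0]]}}

```text
clock: 37.95
tool_pos: [0.4911, -0.2478, 0.0284]
eef_rot: [-3.141, -0.0, -0.663]
wrist_force: [-0.4, -0.1, -0.2]
width: 0.0295
grasp_force: 20.6
```

```bash
python3 st.py; python3 - <<'E'
from h import *
im,c=look("wrist","w13.png"); hsv=cv2.cvtColor(cv2.GaussianBlur(im,(3,3),0),cv2.COLOR_BGR2HSV)
for r in range(204,372,6): print(r,"".join(("." if v>190 else "%d"%(v//20)) if s<45 else ("," if s<90 else "~") for v,s in zip(hsv[r,240:410:3,2],hsv[r,240:410:3,1])))
E
```

```text
{'clock': 37.95, 'tool_pos': [0.4911, -0.2478, 0.0284], 'eef_rot': [-3.1413, -0.0004, -0.6635], 'wrist_force': [-0.3881, -0.0559, -0.1756], 'ft_torque': [0.0084, -0.0021, 0.0235]}
204 98767.89...9888899999999999999999999999898898888888888888
210 558.........989999999999999999999899999988898888888888888
216 9..........9988898999999999999998999888888888888888888888
222 ...........9985443444468999898889755555555888888888888888
228 ..........98885555555568999898988555555555888888888888888
234 ..........98886555555546888888888555555555888888888888888
240 .........988886555555547899888888555555555888888888888888
246 .........888886555555548888888888555555556888888888888888
252 .........888886555555558888888887455555556888888888888888
258 ........9888886555555532368888832355555556888888888888888
264 .......9.988886555555555578888755555555556888888888888888
270 ....98888888886555555555688888865555555556888888888888888
276 89.988888888886555555558888888888555555556888888888888888
282 888888888888886555555547888888887455555556888888888888888
288 888888888888886555555547888888888655555556888888888888888
294 888888888888887555555547888888888555555557888888888888888
300 888888888866666555555548878888767555555555666788888888888
306 888888888633323555555558633333367555555553233378888888888
312 888887323333223555555547655555577555555552233332357888888
318 888620,,1333211555555547655555576455555551123321,00268888
324 7861,,002333201455555543455555543455555551023332,0,,17887
330 4720,00233321,045555553233344442245555554001333310,,,3774
336 42,,,0123332000355555555555555555555555530~023222000~0233
342 20,0,0222331000224445323324222222223232210,0123221,0,0022
348 00,0,1223330000222222222222222222222222210,01333210~00,02
354 0,,0,0,0135100,13444433333323332223323221,~02531,00,00,,0
360 000,,0,,,1100~,25555555434333333333333331,000110,,000,,0~
366 0,0,0,00,0,00~,35555555555555433333333331,0~000,,,,,0,,00
```

Emit:
{"api": "drive_tool", "payload": {"increments": [[0.3,0,0,0,0,0,0],[0.25,0,0,0,0,0,0],[0.2,0,0,0,0,0,0],[0.15,0,0,0,0,0,0],[0.1,0,0,0,0,0,0]]}}

```text
clock: 38.5
tool_pos: [0.4911, -0.2479, 0.0285]
eef_rot: [-3.141, -0.001, -0.663]
wrist_force: [0.5, 0.2, -0.1]
width: 0.0384
grasp_force: 0.0
```

Emit:
{"api": "drive_tool", "payload": {"increments": [[0,0,0,0,0,0,0],[0,0,0,0.05,0,0,0],[0,0,0,0.2,0,0,0],[0,0,0,0.7,0,0,0],[0,0,0,1,0,0,0]]}}

```text
clock: 39.0
tool_pos: [0.49, -0.2473, 0.1065]
eef_rot: [3.141, 0.002, -0.663]
wrist_force: [0.7, -0.7, -0.8]
width: 0.043
grasp_force: 0.0
```

Emit:
{"api": "drive_tool", "payload": {"increments": [[0,0,0,1,0,0,0],[0,0,0,0.7,0,0,0],[0,0,0,0,0,0,0],[0,0,0,0,0,0,0],[0,0,0,0,0,0,0]]}}

```text
clock: 39.5
tool_pos: [0.4907, -0.2477, 0.1738]
eef_rot: [-3.142, 0.001, -0.663]
wrist_force: [0.1, 0.2, -0.4]
width: 0.0426
grasp_force: 0.0
```

```bash
python3 st.py; python3 - <<'E'
from h import *
im,c=look("wrist","w14.png"); np.save("c14.npy",c,allow_pickle=True);hsv=cv2.cvtColor(cv2.GaussianBlur(im,(3,3),0),cv2.COLOR_BGR2HSV)
for r in range(110,360,7): print(r,"".join(("." if v>190 else "%d"%(v//20)) if s<45 else ("," if s<90 else "~") for v,s in zip(hsv[r,180:450:4,2],hsv[r,180:450:4,1])))
S,_=look("scene","s14.png"); D,_=look("side","d14.png")
a=cv2.imread("pics/scene0.png").astype(int); d=np.abs(a-S).sum(2)>120; n,l,s,ce=cv2.connectedComponentsWithStats(d.astype(np.uint8)); print([r.tolist() for r in s[1:] if r[4]>12])
a=cv2.imread("pics/side0.png").astype(int); d=np.abs(a-D).sum(2)>120; n,l,s,ce=cv2.connectedComponentsWithStats(d.astype(np.uint8)); print([r.tolist() for r in s[1:] if r[4]>12])
E
```

```text
{'clock': 39.5, 'tool_pos': [0.4907, -0.2477, 0.1738], 'eef_rot': [-3.1416, 0.0006, -0.6634], 'wrist_force': [0.0529, 0.2022, -0.3708], 'ft_torque': [-0.0188, 0.0239, -0.0376]}
110 ~~~~~~~~~~~~~~~~~,996578889..,~~~~~~~~99867~~~~~~~~~~~~~~~~~~~~~~~~~
117 ~~~~~~~~~~~~~~~99755995555558.~~~~~~~9987857~~~~~~~~~~~~~~~~~~~~~~~~
124 ~~~~~~~~~~~~,98559...655555559.99,,8878755867~~~~~~~~~~~~~~~~~~~~~~~
131 ~~~~~~~~~,98658.,,...655555559....887548999867~~~~~~~~~~~~~~~~~~~~~~
138 ~~~~~~~,9748.,~~~~~~,95555558..9997589989998667~~~~~~~~~~~~~~~~~~~~~
145 ~~~~~~~~84...~~~~~~~~..8878.98.76..9999898888867~~~~~~~~~~~~~~~~~~~~
152 ~~~~~~~~,959.~~~~~~~~....98.868....99988888888567~~~~~~~~~~~~~~~~~~~
159 ~~~~~~~~~~.69.~~~~~~,..89869......8888888988888667~~~~~~~~~~~~~~~~~~
166 ~~~~~~~~~~~968...8.9898659.....7768888655888888877,~~~~~~~~~~~~~~~~~
173 ~~~~~~~~~~~~977..999769888889..76688886668888888857,~~~~~~~~~~~~~~~~
180 ~~~~~~~~~~~~~887976....88888888665888866688888888867,~~~~~~~~~~~~~~~
187 ~~~~~~~~~~~~~~,95......888888886656886666888888888877,~~~~~~~~~~~~~~
194 ~~~~~~~~~~~~~~~,96.....88888888655888856688
[... 2080 characters left out ...]
 [313, 152, 7, 5, 15], [277, 186, 8, 8, 17], [228, 193, 23, 16, 118], [338, 235, 22, 24, 200]]
[[186, 0, 162, 303, 19268], [45, 28, 15, 51, 345], [0, 104, 50, 15, 359], [0, 136, 54, 72, 1963], [44, 161, 24, 33, 208], [207, 162, 5, 22, 33], [56, 180, 54, 83, 954], [111, 184, 7, 7, 16], [115, 195, 8, 14, 31], [2, 209, 33, 69, 1153], [116, 208, 4, 8, 15], [101, 220, 5, 8, 16], [84, 230, 9, 8, 23], [94, 240, 10, 10, 27], [95, 255, 11, 12, 40], [27, 263, 6, 6, 23], [33, 262, 25, 15, 177], [77, 298, 203, 81, 7177], [204, 309, 20, 26, 151], [223, 329, 10, 15, 30], [247, 341, 11, 10, 21], [314, 346, 24, 7, 55], [305, 355, 30, 8, 67], [54, 367, 10, 7, 28], [41, 373, 20, 18, 105], [30, 387, 6, 5, 17]]
```

```bash
python3 - <<'E'
from h import *
c=np.load("c14.npy",allow_pickle=True).item()
im=cv2.imread("pics/w14.png"); 
P=lambda u,v:plane(c,(u,v),.011)[:2]
tl,tr,bl,br=P(303,164),P(344.5,164),P(303,232),P(342.5,232)
print("front w",np.linalg.norm(tl-tr),"rear w",np.linalg.norm(bl-br),"len",np.linalg.norm(tl+tr-bl-br)/2,"ctr",(tl+tr+bl+br)/4)
ctr=np.array([.504,-.2576]);d=(tl+tr+bl+br)/4-ctr;y=np.radians(-7.6);print("in well",d@[np.cos(y),np.sin(y)],d@[-np.sin(y),np.cos(y)])
print(env.sense()["clock"])
E
```

```text
front w 0.0302244770625813 rear w 0.030462126484001952 len 0.05179634396330719 ctr [ 0.50550789 -0.25989889]
in well 0.0017986898182598974 -0.002079266784157685
39.65
```

The clip measures 30 × 52 mm on the floor plane, so it is lying flat, about 3 mm from the well's centre.

```bash
python3 -c "
from station import env
print(env.sign_off())"
```

```text
the job is handed in; nothing more can be done
None
```

The job is handed in, with no verdict returned. Images and measurements show the clip freed and lying flat, about 3 mm off the well's centre, the wedge back on the mat and no bystander visibly moved. The fingertips pressed the palette with about 29 N while lowering the clip; I believe the clip itself was not touching, but its contact force was not measured.

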